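Set out the blues in order of shade for marbling

TASK

Get the blues ready for the next marbling sheet: put the four blue paint jars into the four empty wells of the wooden jar rack in order of shade, the palest blue next to the white jar and the darkest next to the black jar. Keep every jar upright, each standing fully down in its own well, and leave the white, black, orange and yellow jars where they are.

Things in the scene. Friction and masses are not known exactly. Their poses are not given: they have to be found in the camera images.
- rack: Fixed wooden jar rack, 80 x 444 x 18 mm; origin: centre of its underside, on the table. Six round wells, 56 mm wide, 10 mm deep (floor 8 mm above the origin), in a row along its y axis at x = 0, y = -180, -108, -36, 36, 108, 180 mm. White and black jars stand in the end wells, either way round. Yaw within 0.25 rad. Grip across the row (along its x): neighbouring jars stand 32 mm apart.
- pale_blue: Paint jar, body and lid pale sky blue: the palest of the four blues, 40 mm in diameter and 66 mm high, about 90 g: straight body to 50 mm, short neck, screw lid 38 mm across from 53 to 66 mm. Origin: centre of its underside; z runs up its axis, yaw means nothing. Best gripped from above round the body, 35 to 45 mm above its underside. Stands loose on the table at the start.
- mid_blue: Paint jar, body and lid bright mid blue: second palest of the four blues, 40 mm in diameter and 66 mm high, about 90 g: straight body to 50 mm, short neck, screw lid 38 mm across from 53 to 66 mm. Origin: centre of its underside; z runs up its axis, yaw means nothing. Best gripped from above round the body, 35 to 45 mm above its underside. Stands loose on the table at the start.
- deep_blue: Paint jar, body and lid deep ultramarine blue: second darkest of the four blues, 40 mm in diameter and 66 mm high, about 90 g: straight body to 50 mm, short neck, screw lid 38 mm across from 53 to 66 mm. Origin: centre of its underside; z runs up its axis, yaw means nothing. Best gripped from above round the body, 35 to 45 mm above its underside. Stands loose on the table at the start.
- navy: Paint jar, body and lid very dark navy blue: the darkest of the four blues, 40 mm in diameter and 66 mm high, about 90 g: straight body to 50 mm, short neck, screw lid 38 mm across from 53 to 66 mm. Origin: centre of its underside; z runs up its axis, yaw means nothing. Best gripped from above round the body, 35 to 45 mm above its underside. Stands loose on the table at the start.
- white: Paint jar, body and lid white, 40 mm in diameter and 66 mm high, about 90 g: straight body to 50 mm, short neck, screw lid 38 mm across from 53 to 66 mm. Origin: centre of its underside; z runs up its axis, yaw means nothing. Stands in one end well of the rack (underside 8 mm above the table) and stays there.
- black: Paint jar, body and lid black, 40 mm in diameter and 66 mm high, about 90 g: straight body to 50 mm, short neck, screw lid 38 mm across from 53 to 66 mm. Origin: centre of its underside; z runs up its axis, yaw means nothing. Stands in the other end well of the rack and stays there.
- orange: Paint jar, body and lid orange, 40 mm in diameter and 66 mm high, about 90 g: straight body to 50 mm, short neck, screw lid 38 mm across from 53 to 66 mm. Origin: centre of its underside; z runs up its axis, yaw means nothing. Stands on the table among the blue jars and stays there.
- yellow: Paint jar, body and lid yellow, 40 mm in diameter and 66 mm high, about 90 g: straight body to 50 mm, short neck, screw lid 38 mm across from 53 to 66 mm. Origin: centre of its underside; z runs up its axis, yaw means nothing. Stands on the table among the blue jars and stays there.
There are look-alikes about, which are no part of the job. What is shaped like the black but pink is not meant. Leave any pink look-alike of the white alone.

How it is judged:
By the outcome, as a careful person would: the job done as asked, in the order asked, and still so for the second after the job is handed in, with the robot touching nothing.
It also fails if it takes over 93 s, if anything falls off the work surface, if the arm or the gripper's body presses on something with over 40 N, if the wrist force passes 120 N, or if a joint passes its speed limit or range.

ROBOT

A 6-joint arm with a two-finger parallel gripper is mounted at the origin on the work surface. World frame = base frame: x ahead of the robot, y to its left, z up, the work surface at z = 0. Lengths are in m, angles in degrees, forces in N, time in s.
With the tool pointing down it reaches from about 0.4 to 0.825 m from the base axis. Payload 7 kg.
Tool frame: the origin (TCP) lies midway between the tips of the shut fingers; the grasp point (between the pads) lies 19 mm behind it; x points along the fingers, z is the direction in which the jaws open and shut, and the axes are right-handed (so a half turn about x gives the same grasp; the last joint's range is limited). The gripper opens to 88 mm and grips with 3 to 60 N. Pads are 19 mm wide; open, the fingers measure 130 mm over their backs; the gripper's body (78 mm by 193 mm) begins 47 mm behind the grasp point.
Start: joints at [84.803, 20.546, 0.682, 0, -70.136, -16.507], TCP at [0.25, 0.627, 0.193] pointing down, gripper open.
Joint ranges: [-176.03, 176.03], [-82.01, 121.73], [-58.28, 71.71], [-173.87, 95.51], [-174.79, -0.11], [-173.66, 173.66]. Speed limits (degrees/s): [136.94, 136.94, 172.46, 180, 180, 180].

INTERFACE

Orientations are given as a 3x3 rotation matrix whose columns are the frame's x, y, z axes.
In Python, from workcell import readout, viewer, job gives the robot as it stands.
- The arm moves only by the tool send_rows, never from a script. Its argument "increments" is text: rows parted by semicolons, each of 5 numbers parted by spaces: the shift along the world's x, y, z each as a share of 8 cm, from -1 to 1, then the turn about the world's z as a share of pi/2 rad, from -1 to 1, then the gripper's target within -1 to 1 (fully open at 1, half-way at 0, shut at -1). In form: x y z twist fingers; .... A call has 1 to 8 rows; each row is the pose to reach, as a shift and turn from the pose commanded when the call began; what a row does not reach only later rows make up. A row lasts 1/10 s, in which the tool goes at most 50 mm and 8.59 degrees, less where a joint would pass 70% of its speed; a pose out of reach is approached as far as the arm can. A call with a number of a shift or a turn outside -1 to 1 is refused whole. A call with a gripper value outside its range is refused whole. The fingers move at their own pace and stop on an object; the grip force is fixed at half the most. Time passes only in rows, so rows that repeat a pose let the fingers close. It gives the time, the measured TCP pose, the force and the opening at its end, in the units of the state.
- readout.get_obs(): the state, without advancing time (a new reading comes with each control period).
- viewer.grab_frame(name): name is "scene" or "top"; returns a dict with "pixels" (420x560x3 uint8, red, green, blue), "fx", "fy", "cx", "cy" (pixels), "dist" ([k1, k2, p1, p2, k3] as OpenCV has them; the pictures are not rectified), "origin" and "attitude" of the camera in the world. Camera axes: x right, y down, z forward; pixel columns grow to the right and rows downward; lengths in m; the calibration is good to about 2 mm. A picture is of the moment at which its call begins. There is no depth.
- job.finish_job(): hands the job in, once; it reports no verdict.
The state is a dict: "clock": time; "qpos": joint angles; "joint_velocities": joint speeds; "effort": joint torques, N m; "ee_pos": TCP position; "ee_rot": TCP orientation; "wrist_force": force on the tool from outside, world axes, zero at the start; "moment": the same for the moment, N m; "finger_gap": finger opening in m.
Only numpy, scipy, OpenCV 4.12 (cv2) and the standard library are available. Lean on these libraries where they do the work, as an engineer would, in place of code of your own. Each camera call takes 0.05 s, during which the arm holds its last target.

## Working session

There is one attempt and no reset: what is moved stays moved. The work goes in short steps, Python scripts to look and compute and a tool call to move; the robot and the scene stay as the last step left them, time stands still between calls to the robot, and variables do not carry over. Pictures are saved under pics/ and viewed, and the job is handed in when it is done.

Besides the shell and the picture viewer there is one more tool, called after ">>>" as a command line: name --argument value ..., lists and objects as JSON in quotes. send_rows: Moves the arm, as the interface text tells. Shift numbers are shares of 8 cm and turn numbers shares of pi/2 rad, none past 1 either way. Its arguments: {"type":"object","properties":{"increments":{"type":"string"}},"required":["increments"]}

```bash
mkdir -p pics; python3 - <<'E'
from workcell import readout, viewer
import cv2
o=readout.get_obs()
for k in ("clock","ee_pos","ee_rot","finger_gap"): print(k,o[k])
for n in ("scene","top"):
    f=viewer.grab_frame(n)
    cv2.imwrite(f"pics/{n}0.png",f["pixels"][:,:,::-1])
    print(n,{k:f[k] for k in f if k!="pixels"})
E
```

```text
clock 0.0
ee_pos [0.24944014 0.6266279  0.1916946 ]
ee_rot [[-4.99266719e-04  9.29065039e-01 -3.69916077e-01]
 [-1.62009194e-03 -3.69916389e-01 -9.29063636e-01]
 [-9.99998563e-01  1.35447499e-04  1.68985772e-03]]
finger_gap 0.08761165555034986
scene {'fx': 399.47207808374094, 'fy': 399.47207808374094, 'cx': 277.2882154690283, 'cy': 201.7934680423152, 'dist': array([0.01311654, 0.        , 0.        , 0.        , 0.        ]), 'origin': array([ 1.18042884, -0.05456359,  0.65667119]), 'attitude': array([[ 0.0655716 ,  0.71853339, -0.69239449],
       [ 0.9977199 , -0.03609858,  0.05702537],
       [ 0.01598017, -0.69455501, -0.71926211]])}
top {'fx': 474.5177458999931, 'fy': 474.5177458999931, 'cx': 271.0329613612341, 'cy': 201.57075870287497, 'dist': array([0.00308055, 0.        , 0.        , 0.        , 0.        ]), 'origin': array([ 0.48549074, -0.00481633,  1.05567767]), 'attitude': array([[-0.01735793, -0.99390479,  0.10886676],
       [-0.99980943,  0.01628117, -0.01077181],
       [ 0.00893368, -0.10903299, -0.99399799]])}
```

View pics/scene0.png

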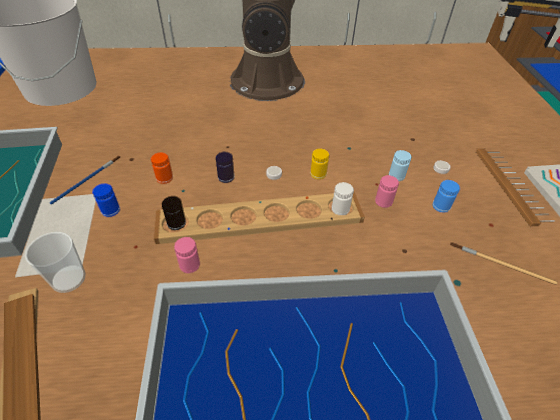

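View pics/top0.png

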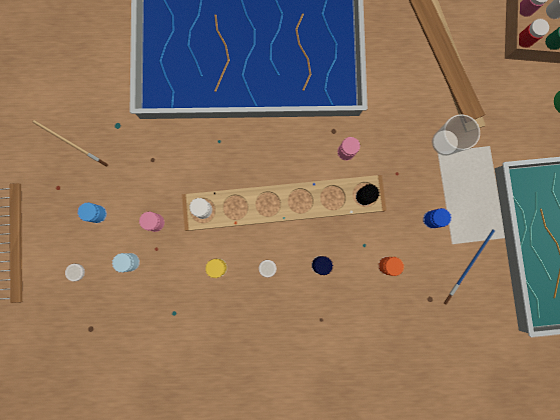

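```bash
cat > h.py <<'E'
import numpy as np, cv2
from scipy.optimize import least_squares
from workcell import viewer, readout
def proj(f,P):
    R=np.array(f["attitude"]); t=np.array(f["origin"])
    K=np.array([[f["fx"],0,f["cx"]],[0,f["fy"],f["cy"]],[0,0,1.]])
    return cv2.projectPoints(np.asarray(P,float),cv2.Rodrigues(R.T)[0],-R.T@t,K,np.array(f["dist"]))[0][:,0]
def onplane(f,uv,z):
    K=np.array([[f["fx"],0,f["cx"]],[0,f["fy"],f["cy"]],[0,0,1.]])
    n=cv2.undistortPoints(np.array([[uv]],float),K,np.array(f["dist"]))[0,0]
    d=np.array(f["attitude"])@np.array([n[0],n[1],1]); o=np.array(f["origin"])
    return o+d*(z-o[2])/d[2]
a=np.linspace(0,2*np.pi,40)
def hullc(f,x,y,z0=0):
    P=np.concatenate([np.c_[x+r*np.cos(a),y+r*np.sin(a),0*a+z+z0] for r,z in((.02,0),(.02,.05),(.019,.053),(.019,.066))])
    S=16
    h=cv2.convexHull((proj(f,P)*S).astype(np.float32))
    m=cv2.moments(h); return np.array([m["m10"],m["m01"]])/m["m00"]/S, m["m00"]/S/S
def mask(f,uv,lo,hi,rad=26):
    hsv=cv2.cvtColor(np.ascontiguousarray(f["pixels"]),cv2.COLOR_RGB2HSV)
    m=cv2.inRange(hsv,np.array(lo),np.array(hi))
    w=np.zeros_like(m); cv2.circle(w,tuple(int(v) for v in uv),rad,255,-1); m&=w
    m=cv2.morphologyEx(m,cv2.MORPH_CLOSE,np.ones((5,5)))
    n,l,s,c=cv2.connectedComponentsWithStats(m)
    i=1+np.argmax(s[1:,4]); return c[i],s[i,4]
def loc(f,uv,lo,hi,z0=0):
    c,A=mask(f,uv,lo,hi)
    g=onplane(f,c,z0+.035)[:2]
    r=least_squares(lambda p:(hullc(f,p[0],p[1],z0)[0]-c),g,x_scale=.01,diff_step=1e-3)
    return r.x,A,hullc(f,*r.x,z0)[1]
E
cat > m.py <<'E'
from h import *
T=viewer.grab_frame("top");S=viewer.grab_frame("scene")
C=dict(pale=((125,263),(401,165),(90,40,90),(110,150,255)),mid=((92,212),(447,196),(95,150,80),(115,255,255)),
 deep=((437,218),(106,200),(108,180,60),(130,255,255)),navy=((322,266),(225,167),(110,70,0),(150,255,120)),
 orange=((391,266),(162,167),(3,190,120),(14,255,255)),yellow=((215,268),(320,163),(20,150,100),(35,255,255)))
for k,(t,s,lo,hi) in C.items():
    for n,f,u in(("top",T,t),("scene",S,s)):
        p,A,B=loc(f,u,lo,hi); print(k,n,p.round(4),"area",A,round(B))
big=lambda f,x0,y0,w,h,s:cv2.resize(f["pixels"][y0:y0+h,x0:x0+w,::-1],None,fx=s,fy=s,interpolation=cv2.INTER_CUBIC)
cv2.imwrite("pics/crop1.png",big(T,170,160,230,125,3.4))
cv2.imwrite("pics/crop2.png",big(S,80,130,400,150,2))
E
python3 m.py
```

```text
pale top [0.4727 0.2968] area 392 438
pale scene [0.4703 0.2969] area 440 511
mid top [0.5803 0.371 ] area 405 472
mid scene [0.5788 0.3696] area 519 612
deep top [ 0.5556 -0.3741] area 392 458
deep scene [ 0.554  -0.3741] area 552 646
navy top [ 0.4589 -0.122 ] area 293 332
navy scene [ 0.4519 -0.1246] area 343 498
orange top [ 0.4549 -0.273 ] area 301 415
orange scene [ 0.4535 -0.2695] area 487 528
yellow top [0.4575 0.105 ] area 313 331
yellow scene [0.4572 0.1037] area 467 487
```

View pics/crop1.png

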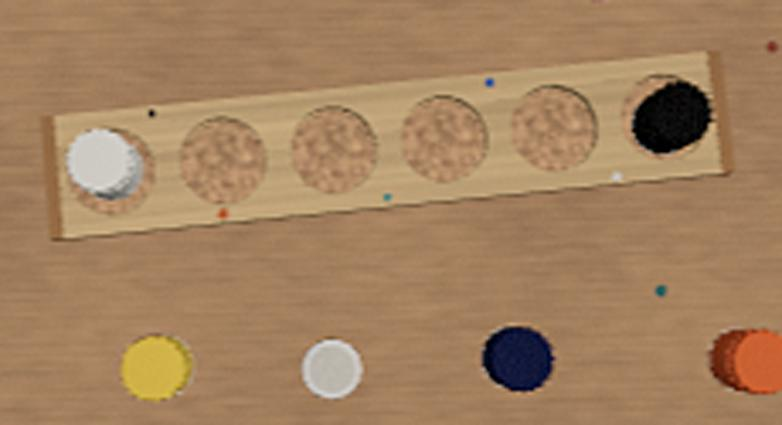

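View pics/crop2.png

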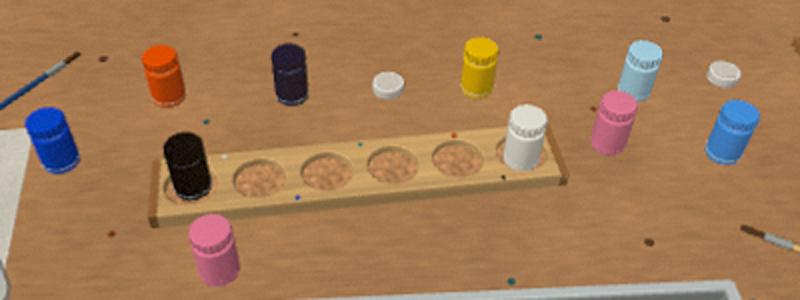

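```bash
cat > r.py <<'E'
from h import *
T=viewer.grab_frame("top");S=viewer.grab_frame("scene")
px=lambda f,u:np.median(cv2.cvtColor(np.ascontiguousarray(f["pixels"]),cv2.COLOR_RGB2LAB)[u[1]-3:u[1]+4,u[0]-3:u[0]+4].reshape(-1,3),axis=0)
print("well",px(T,(268,204)),"wood",px(T,(252,206)),"table",px(T,(268,240)))
W=np.array([-.108,-.036,.036,.108])
def cells(p,r,x0=0):
    x,y,t=p; c=np.c_[0*W,W]; R=np.array([[np.cos(t),-np.sin(t)],[np.sin(t),np.cos(t)]])
    return [(R@q)+[x,y] for q in c],R
def score(p,f):
    lab=cv2.GaussianBlur(cv2.cvtColor(np.ascontiguousarray(f["pixels"]),cv2.COLOR_RGB2LAB),(0,0),1).astype(np.float32)
    b=lab[:,:,2]-lab[:,:,1]*1.0  # yellow wood high, pinkish well low
    c,R=cells(p,0); s=0
    for q in c:
        v=[]
        for r in (.0245,.0305):
            uv=proj(f,np.c_[q[0]+r*np.cos(a),q[1]+r*np.sin(a),0*a+.018]).astype(np.float32)
            v.append(cv2.remap(b,uv[None,:,0],uv[None,:,1],cv2.INTER_LINEAR).ravel())
        s+=(v[1]-v[0]).mean()
    return s/4
from scipy.optimize import differential_evolution
for n,f in(("top",T),("scene",S)):
    r=differential_evolution(lambda p:-score(p,f),[(.55,.66),(-.05,.05),(-.25,.25)],seed=1,maxiter=60,popsize=12)
    print(n,r.x.round(4),-r.fun)
    im=cv2.resize(f["pixels"][:,:,::-1],None,fx=3,fy=3,interpolation=cv2.INTER_CUBIC)
    for q in cells(r.x,0)[0]:
        uv=proj(f,np.c_[q[0]+.028*np.cos(a),q[1]+.028*np.sin(a),0*a+.018]); cv2.polylines(im,[(uv*3+1).astype(int)],True,(0,255,0),1)
    R=cells(r.x,0)[1]; k=np.array([[.04,.222],[.04,-.222],[-.04,-.222],[-.04,.222]])@R.T+r.x[:2]
    uv=proj(f,np.c_[k,.018*np.ones(4)]); cv2.polylines(im,[(uv*3+1).astype(int)],True,(0,0,255),1)
    c=uv.mean(0)*3; x0=int(c[0]-390);y0=int(c[1]-170)
    cv2.imwrite(f"pics/fit_{n}.png",im[y0:y0+340,x0:x0+780])
p,A,B=loc(T,(322,266),(105,60,0),(170,255,140)); print(p,A,B)
p,A,B=loc(S,(225,167),(105,30,0),(170,255,110)); print(p,A,B)
E
python3 r.py
```

```text
well [145. 138. 152.] wood [169. 133. 154.] table [142. 137. 152.]
top [0.5917 0.0281 0.0763] 5.5989990234375
scene [0.5935 0.0261 0.0856] 6.27398681640625
[ 0.45918412 -0.12198689] 299 331.93784442101605
[ 0.45958929 -0.12218272] 441 502.27099064644426
```

View pics/fit_top.png

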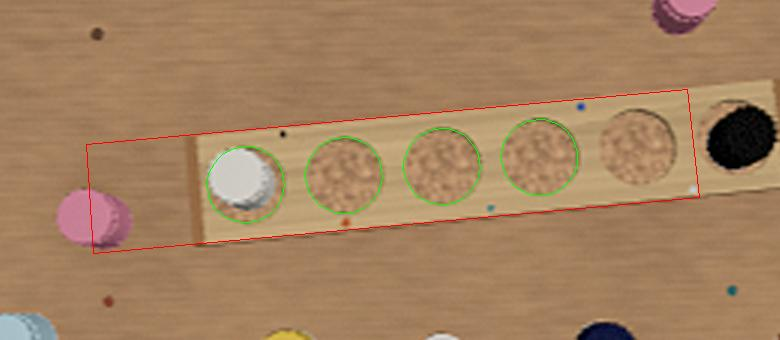

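View pics/fit_scene.png

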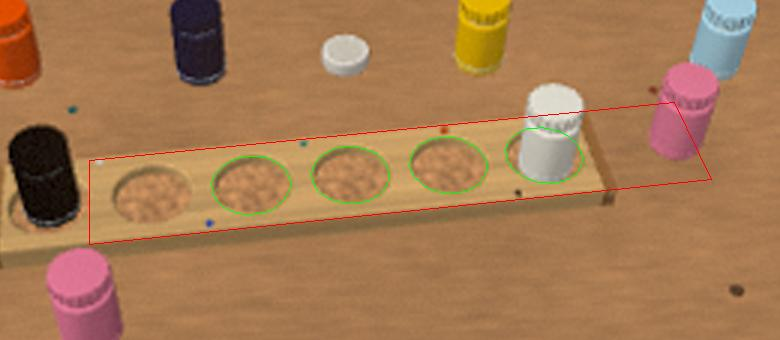

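```bash
sed -i 's/(-.05,.05),(-.25,.25)/(-.07,-.02),(0,.15)/' r.py; cat >> r.py <<'E'
    
for p in ((0,0,0),): pass
E
python3 r.py
```

```text
well [145. 138. 152.] wood [169. 132. 154.] table [143. 137. 152.]
top [ 0.5976 -0.044   0.084 ] 4.9642333984375
scene [ 0.5998 -0.0452  0.0827] 5.701391696929932
[ 0.45906634 -0.12207508] 296 332.01127953315154
[ 0.45958929 -0.12218272] 441 502.27099064644426
```

View pics/fit_top.png

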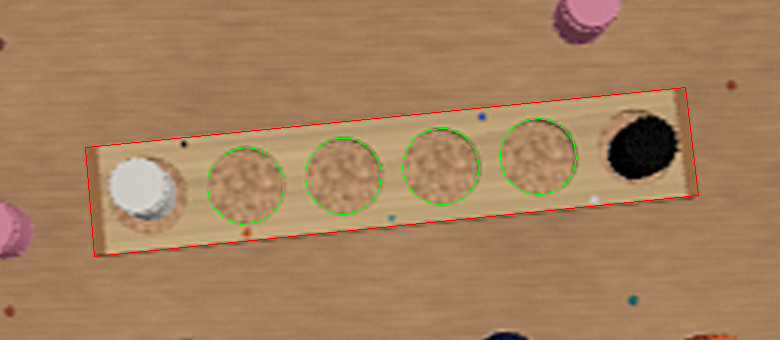

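View pics/fit_scene.png

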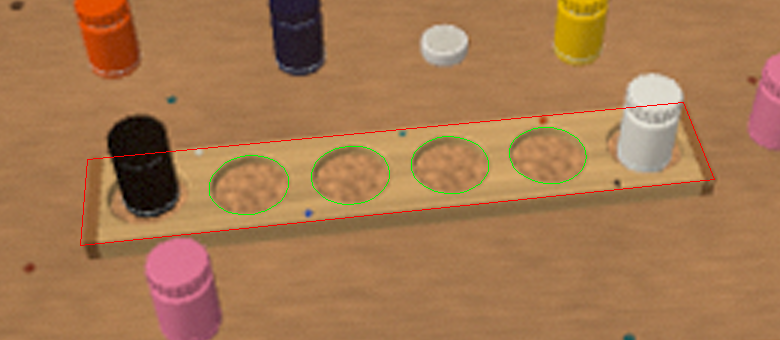

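Possible look-alikes, top view: pale (125,263), mid (92,212), deep (437,218) and navy (322,266) are the four targets. Black (367,194) could pass for navy, but it stands in the rack. The pinks at (151,221) and (349,147), and the loose lids at (74,272) and (268,268), are not part of the job. The crops confirm the four blues, with white at the +y end of the rack and black at the -y end. I'm starting with pale.

>>> send_rows --increments "0.275 -0.41 0 -0.07 1; 0.55 -0.82 0 -0.14 1"

```text
clock: 0.6
ee_pos: [0.2935, 0.5612, 0.1921]
ee_rot: [[-0.0, 0.825, -0.566], [-0.001, -0.566, -0.825], [-1.0, 0.0, 0.001]]
wrist_force: [0.9, -0.2, -0.8]
finger_gap: 0.088
```

>>> send_rows --increments "0.275 -0.41 0 -0.07 1; 0.55 -0.82 0 -0.14 1"

```text
clock: 0.8
ee_pos: [0.3382, 0.4947, 0.1927]
ee_rot: [[0.0, 0.68, -0.733], [0.0, -0.733, -0.68], [-1.0, -0.0, -0.0]]
wrist_force: [0.6, 0.3, 1.0]
finger_gap: 0.0879
```

>>> send_rows --increments "0.275 -0.41 0 -0.07 1; 0.55 -0.82 0 -0.14 1"

```text
clock: 1.0
ee_pos: [0.3823, 0.4289, 0.1929]
ee_rot: [[0.0, 0.504, -0.864], [0.0, -0.864, -0.504], [-1.0, -0.0, -0.0]]
wrist_force: [-0.3, 0.7, 0.9]
finger_gap: 0.0877
```

>>> send_rows --increments "0.275 -0.41 0 -0.07 1; 0.55 -0.82 0 -0.14 1"

```text
clock: 1.2
ee_pos: [0.4263, 0.3633, 0.193]
ee_rot: [[0.0, 0.303, -0.953], [0.0, -0.953, -0.303], [-1.0, -0.0, -0.0]]
wrist_force: [0.1, 0.4, 0.3]
finger_gap: 0.0877
```

>>> send_rows --increments "0.275 -0.41 0 -0.07 1; 0.57 -0.85 0 -0.145 1;0.57 -0.85 0 -0.145 1;0.57 -0.85 0 -0.145 1"

```text
clock: 1.6
ee_pos: [0.4718, 0.2958, 0.1928]
ee_rot: [[0.0, 0.083, -0.997], [0.0, -0.997, -0.083], [-1.0, -0.0, -0.0]]
wrist_force: [0.4, 0.1, 0.7]
finger_gap: 0.0875
```

>>> send_rows --increments "0 0.01 -0.5 0 1; 0 0.01 -1 0 1"

```text
clock: 1.8
ee_pos: [0.4716, 0.2993, 0.113]
ee_rot: [[0.003, 0.086, -0.996], [0.003, -0.996, -0.086], [-1.0, -0.003, -0.003]]
wrist_force: [-0.0, 0.2, -0.9]
finger_gap: 0.0877
```

>>> send_rows --increments "0 0 -0.4 0 1; 0 0 -0.75 0 1; 0 0 -1 0 1; 0 0 -1 0 1"

```text
clock: 2.2
ee_pos: [0.4692, 0.2969, 0.0299]
ee_rot: [[-0.004, 0.086, -0.996], [-0.004, -0.996, -0.086], [-1.0, 0.004, 0.004]]
wrist_force: [0.3, 0.8, -0.1]
finger_gap: 0.0877
```

>>> send_rows --increments "0 0 -0.15 0 1; 0 0 -0.15 0 0; 0 0 -0.15 0 -1; 0 0 -0.15 0 -1; 0 0 -0.15 0 -1; 0 0 -0.15 0 -1; 0 0 -0.15 0 -1"

```text
clock: 2.9
ee_pos: [0.4714, 0.2976, 0.021]
ee_rot: [[0.0, 0.084, -0.996], [0.0, -0.996, -0.084], [-1.0, -0.0, -0.0]]
wrist_force: [0.1, -0.9, -1.5]
finger_gap: 0.045
```

>>> send_rows --increments "0 0 0 0 -1; 0 0 0 0 -1; 0 0 0 0 -1; 0 0 0 0 -1; 0 0 0 0 -1; 0 0 0 0 -1"

```text
clock: 3.5
ee_pos: [0.4713, 0.2976, 0.0208]
ee_rot: [[0.0, 0.085, -0.996], [0.0, -0.996, -0.085], [-1.0, -0.0, -0.0]]
wrist_force: [-0.2, 0.2, 2.0]
finger_gap: 0.0373
```

>>> send_rows --increments "0 0 0.2 0 -1; 0 0 0.5 0 -1; 0 0 0.75 0 -1; 0 0 1 0 -1; 0 0 1 0 -1"

```text
clock: 4.0
ee_pos: [0.4723, 0.2986, 0.1031]
ee_rot: [[0.003, 0.085, -0.996], [0.003, -0.996, -0.085], [-1.0, -0.003, -0.003]]
wrist_force: [0.3, 0.4, -1.7]
finger_gap: 0.0375
```

```bash
cat > v.py <<'E'
import sys; from h import *
n,name,x0,y0,w,h,s=sys.argv[1],sys.argv[2],*map(int,sys.argv[3:8])
f=viewer.grab_frame(n); o=readout.get_obs(); print(o["clock"],o["ee_pos"].round(4) if hasattr(o["ee_pos"],"round") else o["ee_pos"],o["finger_gap"],o["wrist_force"])
cv2.imwrite(f"pics/{name}.png",cv2.resize(f["pixels"][y0:y0+h,x0:x0+w,::-1],None,fx=s,fy=s,interpolation=cv2.INTER_CUBIC))
E
python3 v.py scene g1 300 50 260 190 3
```

```text
4.05 [0.4715 0.298  0.1015] 0.0374188389426687 [ 0.21726643 -0.572466   -1.07074169]
```

View pics/g1.png

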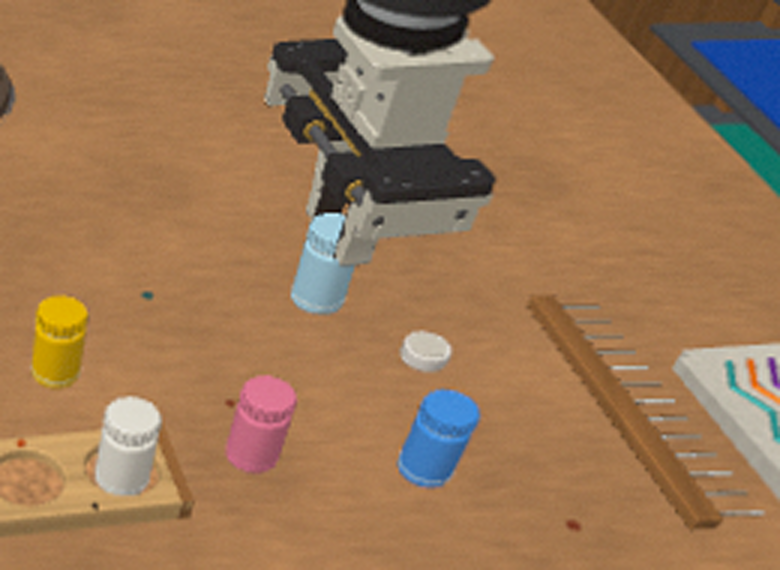

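```bash
python3 - <<'E'
from h import *
for n in("scene","top"):
    f=viewer.grab_frame(n)
    im=cv2.resize(f["pixels"][:,:,::-1],None,fx=4,fy=4,interpolation=cv2.INTER_CUBIC)
    for dy,c in((0,(0,255,0)),):
        x,y,z0=.4715,.298+dy,.0805
        for r,z in((.02,0),(.02,.05),(.019,.066)):
            uv=proj(f,np.c_[x+r*np.cos(a),y+r*np.sin(a),0*a+z+z0]); cv2.polylines(im,[(uv*4+2).astype(int)],True,c,1)
    t=proj(f,[[.4715,.298,.1015]])[0]; cv2.circle(im,tuple((t*4+2).astype(int)),4,(0,0,255),-1)
    x0,y0=max(int(t[0]*4-300),0),max(int(t[1]*4-250),0)
    cv2.imwrite(f"pics/g2_{n}.png",im[y0:y0+500,x0:x0+600])
E
```

```text
(no output)
```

View pics/g2_scene.png

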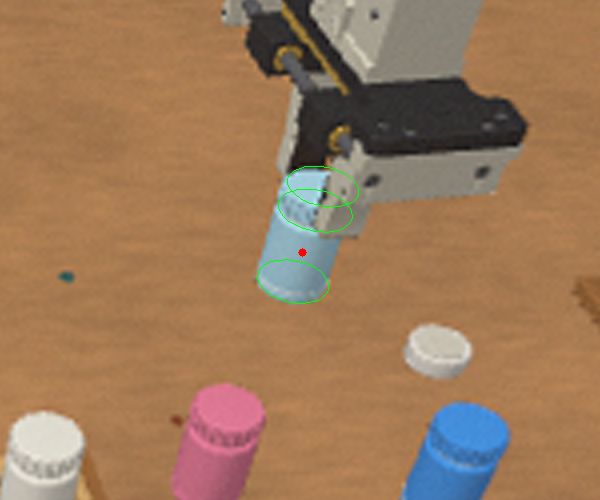

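View pics/g2_top.png

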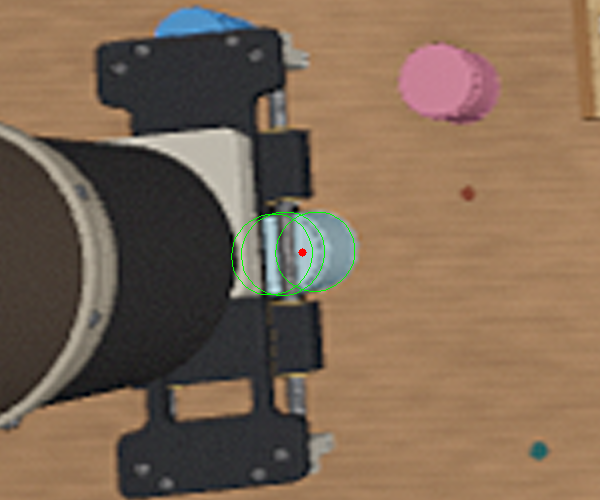

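```bash
python3 - <<'E'
from h import *
f=viewer.grab_frame("scene")
o=readout.get_obs(); print(o["ee_pos"],o["ee_rot"],o["qpos"])
t=proj(f,[[.4715,.298,.1015]])[0]
x0,y0=max(int(t[0]*4-300),0),max(int(t[1]*4-250),0)
im=cv2.resize(f["pixels"][:,:,::-1],None,fx=8,fy=8,interpolation=cv2.INTER_CUBIC)
# draw expected pad outline for near finger face x=.4915 and back x=.5115
for X,c in((.4905,(0,255,0)),(.512,(0,0,255))):
    P=[[X,.298+s*.0095,z] for s,z in((-1,.1015),(1,.1015),(1,.14),(-1,.14))]
    cv2.polylines(im,[(proj(f,P)*8+4).astype(int)],True,c,1)
c=(proj(f,[[.4715,.298,.13]])[0]*8).astype(int)
cv2.imwrite("pics/g3.png",im[c[1]-280:c[1]+300,c[0]-350:c[0]+350])
E
```

```text
[0.47050379 0.29687058 0.09945844] [[-0.00153454  0.08415365 -0.99645161]
 [-0.00125447 -0.99645216 -0.08415177]
 [-0.99999804  0.00112089  0.00163466]] [ 5.23970755e+01  1.41246661e+01 -2.16053616e+01 -3.17377217e-02
 -5.43805700e+01 -4.75512576e+01]
```

View pics/g3.png

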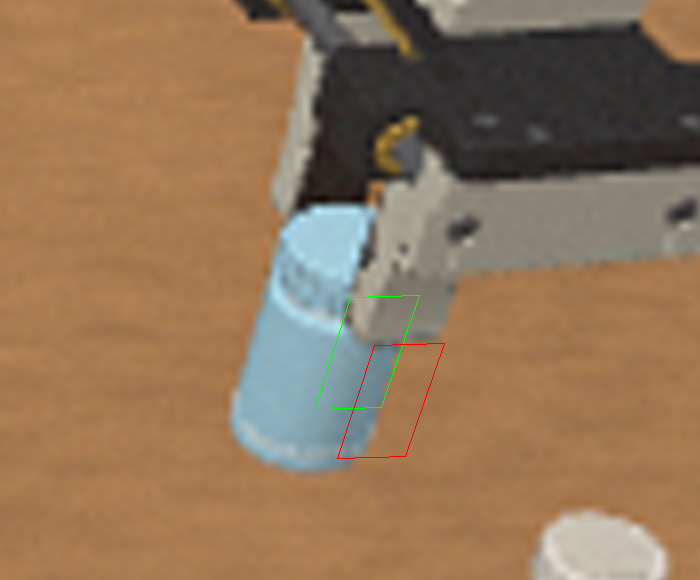

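```bash
python3 - <<'E'
from h import *
o=readout.get_obs(); p=np.array(o["ee_pos"]);R=np.array(o["ee_rot"])
for n in("scene","top"):
    f=viewer.grab_frame(n)
    im=cv2.resize(f["pixels"][:,:,::-1],None,fx=4,fy=4,interpolation=cv2.INTER_CUBIC)
    def box(x0,x1,y0,y1,z0,z1,c):
        V=np.array([[x,y,z] for x in(x0,x1) for y in(y0,y1) for z in(z0,z1)])@R.T+p
        q=(proj(f,V)*4+2).astype(int)
        for i in range(8):
            for j in range(i):
                if bin(i^j).count("1")==1: cv2.line(im,tuple(q[i].tolist()),tuple(q[j].tolist()),c,1)
    box(-.066,-.12,-.039,.039,-.0965,.0965,(255,0,255))
    g=o["finger_gap"]/2
    for s in(1,-1): box(0,-.066,-.0095,.0095,s*g,s*(g+.021),(0,255,0))
    t=proj(f,[p])[0]; x0,y0=max(int(t[0]*4-330),0),max(int(t[1]*4-300),0)
    cv2.imwrite(f"pics/g4_{n}.png",im[y0:y0+590,x0:x0+700])
E
```

```text
(no output)
```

View pics/g4_scene.png

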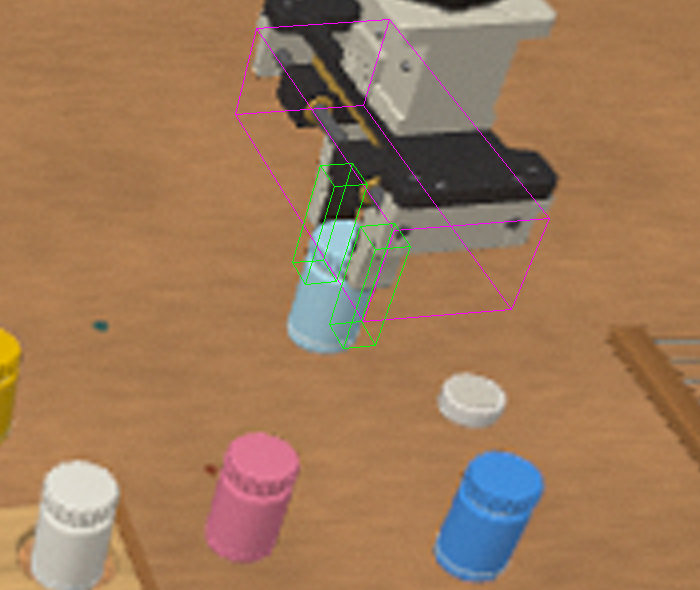

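View pics/g4_top.png

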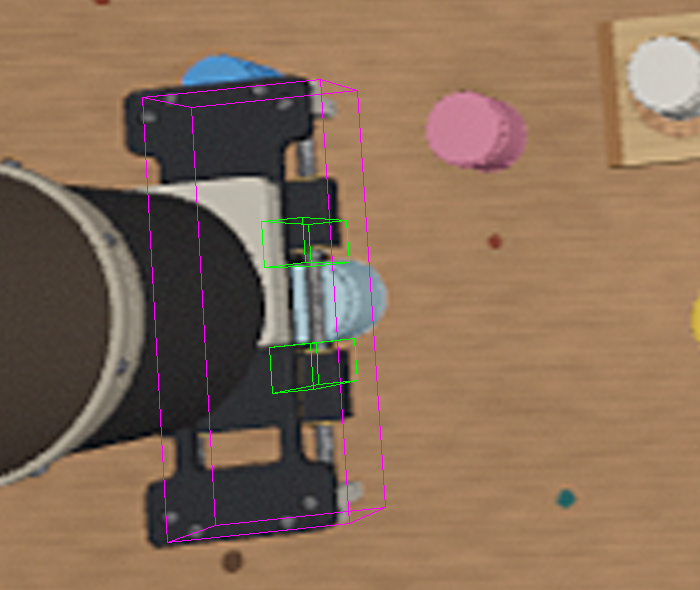

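```bash
python3 - <<'E'
from h import *
f=viewer.grab_frame("scene")
c=(proj(f,[[.4715,.298,.13]])[0]*8).astype(int)
K=np.array([[f["fx"],0,f["cx"]],[0,f["fy"],f["cy"]],[0,0,1.]])
for uv in((347,322),(375,345),(440,337)):
    p=(np.array(uv)+c-[350,280]-4)/8
    n=cv2.undistortPoints(np.array([[p]]),K,f["dist"])[0,0]; d=f["attitude"]@[n[0],n[1],1]; o=f["origin"]
    for X in(.489,.497,.51): print(uv,(o+d*(X-o[0])/d[0]).round(4))
E
python3 v.py scene g5 330 60 130 100 6
```

```text
(347, 322) [0.489  0.2905 0.1306]
(347, 322) [0.497  0.2865 0.1367]
(347, 322) [0.51   0.28   0.1466]
(375, 345) [0.489  0.3005 0.1224]
(375, 345) [0.497  0.2963 0.1286]
(375, 345) [0.51   0.2897 0.1387]
(440, 337) [0.489  0.3182 0.1245]
(440, 337) [0.497  0.3138 0.1307]
(440, 337) [0.51   0.3068 0.1407]
4.4 [0.4709 0.2971 0.0998] 0.03732302704424079 [-0.47408929 -0.07338857 -1.55024799]
```

View pics/g5.png

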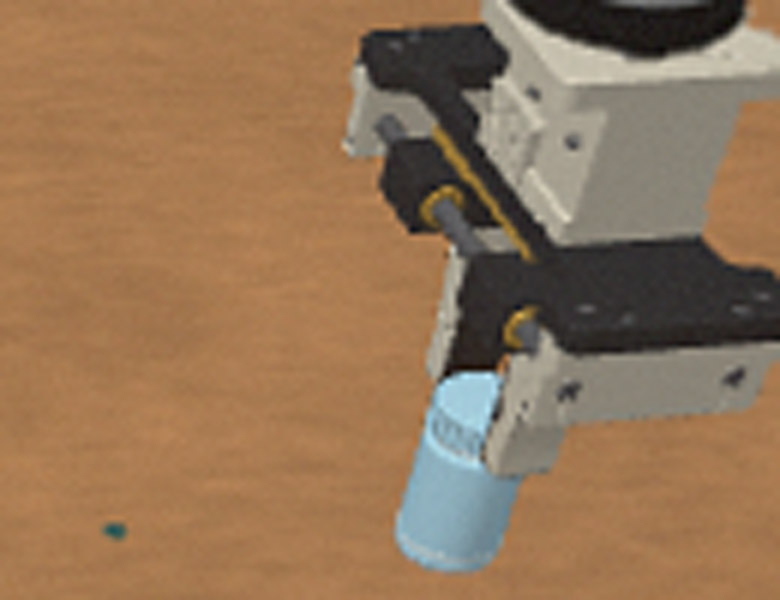

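The camera puts the fingertips about 51 mm above the jar's underside. The 37.3 mm gap agrees: the pads hold the 38 mm lid, not the 40 mm body, so the tips sit higher than the TCP reading says. The jar hangs upright where I expected it, so I'll go on, and I'll grip lower on the next ones.

>>> send_rows --increments "0 0 0.25 0 -1; 0.1 -0.2 0.5 0 -1; 0.22 -0.45 0.5 0 -1; 0.37 -0.73 0.5 0 -1"

```text
clock: 4.8
ee_pos: [0.5011, 0.2391, 0.141]
ee_rot: [[0.001, 0.086, -0.996], [0.001, -0.996, -0.086], [-1.0, -0.001, -0.001]]
wrist_force: [0.7, 0.6, -0.6]
finger_gap: 0.0373
```

>>> send_rows --increments "0.13 -0.25 0 0 -1; 0.25 -0.5 0 0 -1; 0.37 -0.73 0 0 -1"

```text
clock: 5.1
ee_pos: [0.5305, 0.1797, 0.1402]
ee_rot: [[-0.001, 0.084, -0.996], [-0.0, -0.996, -0.084], [-1.0, 0.0, 0.001]]
wrist_force: [0.1, 0.4, -0.7]
finger_gap: 0.0373
```

>>> send_rows --increments "0.13 -0.25 0 0 -1; 0.25 -0.5 0 0 -1; 0.37 -0.73 0 0 -1"

```text
clock: 5.4
ee_pos: [0.5601, 0.1213, 0.1401]
ee_rot: [[-0.001, 0.084, -0.996], [-0.0, -0.996, -0.084], [-1.0, 0.0, 0.001]]
wrist_force: [0.7, 0.1, -1.4]
finger_gap: 0.0373
```

>>> send_rows --increments "0.13 -0.25 0 0 -1; 0.25 -0.5 0 0 -1; 0.37 -0.73 0 0 -1; 0.37 -0.73 0 0 -1"

```text
clock: 5.8
ee_pos: [0.5901, 0.062, 0.1399]
ee_rot: [[-0.001, 0.082, -0.997], [-0.001, -0.997, -0.082], [-1.0, 0.001, 0.001]]
wrist_force: [0.1, 0.2, -2.2]
finger_gap: 0.0373
```

>>> send_rows --increments "0 0 -0.3 0 -1; 0 0 -0.6 0 -1; 0 0 -0.85 0 -1; 0 0 -0.9 0 -1; 0 0 -0.9 0 -1"

```text
clock: 6.3
ee_pos: [0.5891, 0.064, 0.0681]
ee_rot: [[-0.002, 0.085, -0.996], [-0.001, -0.996, -0.085], [-1.0, 0.001, 0.002]]
wrist_force: [0.2, -0.1, -1.5]
finger_gap: 0.0373
```

```bash
python3 v.py scene p1 150 60 260 190 3
```

```text
6.35 [0.5899 0.0642 0.0691] 0.03658780253996009 [-0.44108408  1.5366751  -0.51067814]
```

View pics/p1.png

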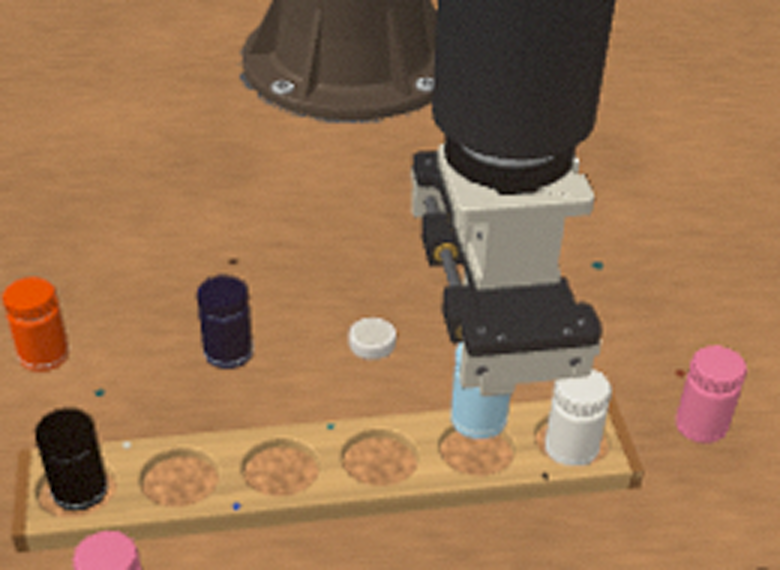

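>>> send_rows --increments "0 0 -0.15 0 -1; 0 0 -0.3 0 -1; 0 0 -0.38 0 -1; 0 0 -0.44 0 -1; 0 0 -0.44 0 -1"

```text
clock: 6.85
ee_pos: [0.5891, 0.0637, 0.0325]
ee_rot: [[-0.001, 0.084, -0.996], [-0.001, -0.996, -0.084], [-1.0, 0.0, 0.001]]
wrist_force: [0.4, 0.1, -1.0]
finger_gap: 0.0377
```

```bash
python3 v.py scene p2 150 60 260 190 3
```

```text
6.9 [0.5895 0.0638 0.0331] 0.037680323146491404 [-0.19007717 -0.41108899 -0.11867392]
```

View pics/p2.png

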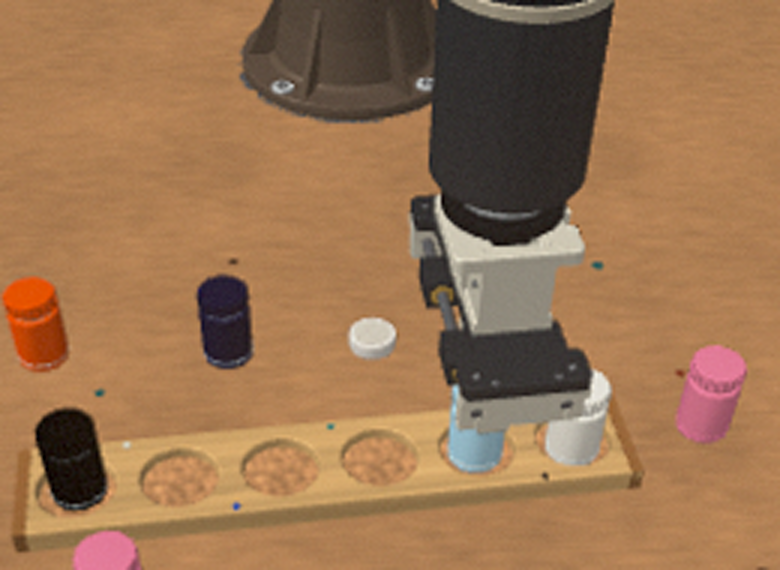

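>>> send_rows --increments "0 0 -0.03 0 -1; 0 0 -0.055 0 -1; 0 0 -0.055 0 -1"

```text
clock: 7.2
ee_pos: [0.5896, 0.0639, 0.029]
ee_rot: [[0.0, 0.084, -0.996], [0.0, -0.996, -0.084], [-1.0, -0.0, -0.0]]
wrist_force: [0.1, -0.1, -1.1]
finger_gap: 0.0378
```

>>> send_rows --increments "0 0 0 0 0.3; 0 0 0 0 0.3; 0 0 0 0 0.3; 0 0 0 0 0.3; 0 0 0 0 0.3; 0 0 0 0 0.3"

```text
clock: 7.8
ee_pos: [0.5897, 0.0639, 0.0291]
ee_rot: [[0.0, 0.085, -0.996], [-0.0, -0.996, -0.085], [-1.0, 0.0, -0.0]]
wrist_force: [-0.3, 0.7, -0.4]
finger_gap: 0.0567
```

>>> send_rows --increments "0 0 0.2 0 0.3; 0 0 0.6 0 1; 0 0 1 0 1"

```text
clock: 8.1
ee_pos: [0.5891, 0.0637, 0.1095]
ee_rot: [[-0.002, 0.085, -0.996], [-0.001, -0.996, -0.085], [-1.0, 0.001, 0.002]]
wrist_force: [0.6, -0.4, 1.0]
finger_gap: 0.068
```

>>> send_rows --increments "0 0.4 0.2 0 1; 0 0.8 0.2 0 1; 0 0.8 0.2 0 1"

```text
clock: 8.4
ee_pos: [0.5903, 0.131, 0.126]
ee_rot: [[0.002, 0.087, -0.996], [0.001, -0.996, -0.087], [-1.0, -0.001, -0.002]]
wrist_force: [0.6, -0.9, -0.2]
finger_gap: 0.0862
```

```bash
python3 v.py scene p3 150 60 260 190 3
```

```text
8.45 [0.5897 0.1295 0.1254] 0.08707899282927295 [-0.42368066 -0.46113294 -0.25252025]
```

View pics/p3.png

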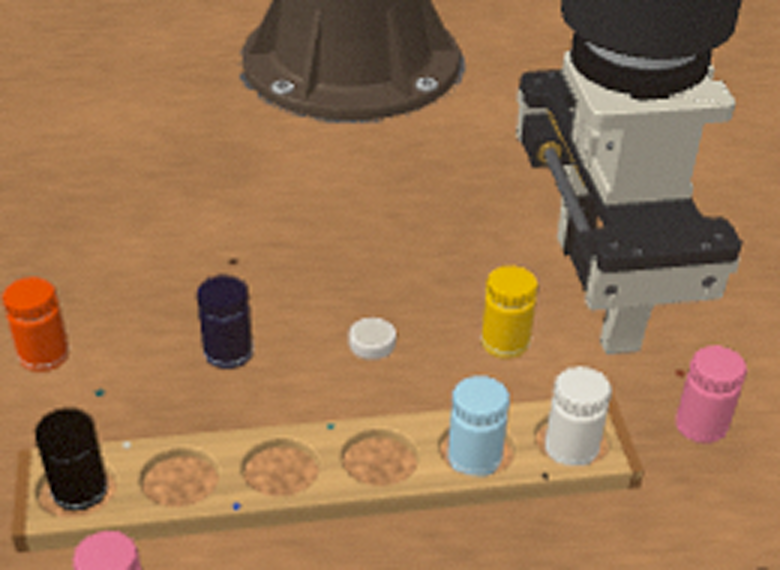

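>>> send_rows --increments "-0.07 0.5 0 0 1; -0.13 1 0 0 1"

```text
clock: 8.65
ee_pos: [0.579, 0.2074, 0.1249]
ee_rot: [[-0.0, 0.082, -0.997], [-0.0, -0.997, -0.082], [-1.0, 0.0, 0.0]]
wrist_force: [1.1, 0.4, 0.5]
finger_gap: 0.0877
```

>>> send_rows --increments "0 0.5 0 0 1; 0 1 0 0 1"

```text
clock: 8.85
ee_pos: [0.579, 0.2885, 0.1249]
ee_rot: [[-0.0, 0.084, -0.996], [-0.0, -0.996, -0.084], [-1.0, 0.0, 0.0]]
wrist_force: [1.4, 0.1, 0.6]
finger_gap: 0.0873
```

>>> send_rows --increments "0 0.5 0 0 1; 0 1 0 0 1; 0 1 0 0 1"

```text
clock: 9.15
ee_pos: [0.579, 0.3714, 0.1239]
ee_rot: [[-0.0, 0.087, -0.996], [-0.0, -0.996, -0.087], [-1.0, 0.0, 0.0]]
wrist_force: [-0.7, -0.2, -0.7]
finger_gap: 0.0874
```

>>> send_rows --increments "0 0.03 -0.4 0 1; 0 0.03 -0.8 0 1; 0 0.03 -1 0 1; 0 0.03 -1 0 1"

```text
clock: 9.55
ee_pos: [0.5776, 0.3678, 0.0416]
ee_rot: [[-0.005, 0.083, -0.996], [-0.004, -0.997, -0.083], [-1.0, 0.004, 0.005]]
wrist_force: [0.0, -0.6, -0.3]
finger_gap: 0.0876
```

>>> send_rows --increments "0 0 -0.2 0 1; 0 0 -0.3 0 1; 0 0 -0.3 0 1; 0 0 -0.3 0 1"

```text
clock: 9.95
ee_pos: [0.5797, 0.3703, 0.0219]
ee_rot: [[0.001, 0.084, -0.996], [0.0, -0.996, -0.084], [-1.0, -0.0, -0.001]]
wrist_force: [0.4, -0.2, -0.1]
finger_gap: 0.0879
```

```bash
python3 v.py scene p4 360 60 200 190 3
```

```text
10.0 [0.5798 0.3705 0.0221] 0.08782648691562064 [0.02391471 0.35928856 0.58353987]
```

View pics/p4.png

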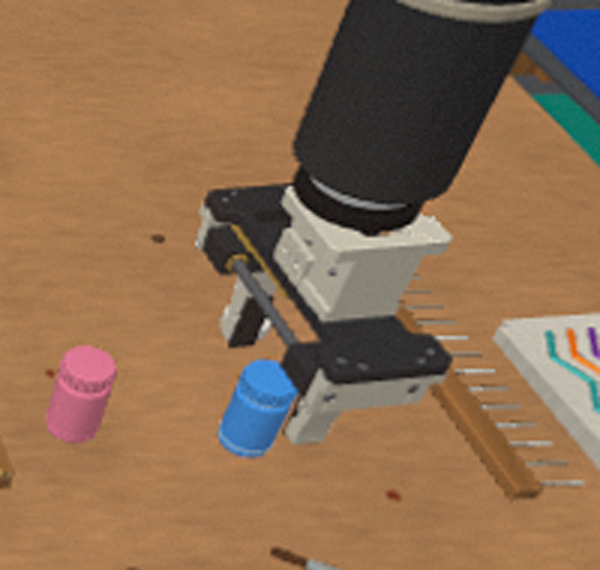

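```bash
cat > b.py <<'E'
import sys
from h import *
o=readout.get_obs(); p=np.array(o["ee_pos"]);R=np.array(o["ee_rot"]);g=o["finger_gap"]/2
dz=float(sys.argv[1]); dy=float(sys.argv[2]); p=p+[0,dy,dz]; print(o["ee_pos"],o["finger_gap"])
f=viewer.grab_frame("scene"); s=6
im=cv2.resize(f["pixels"][:,:,::-1],None,fx=s,fy=s,interpolation=cv2.INTER_CUBIC)
for k in(1,-1):
    V=np.array([[x,y,z] for x in(0,-.066) for y in(-.0095,.0095) for z in(k*g,k*(g+.021))])@R.T+p
    q=(proj(f,V)*s+s/2).astype(int)
    for i in range(8):
        for j in range(i):
            if bin(i^j).count("1")==1: cv2.line(im,tuple(q[i].tolist()),tuple(q[j].tolist()),(0,255,0),1)
t=(proj(f,[p])[0]*s).astype(int); x0,y0=max(t[0]-350,0),max(t[1]-400,0)
cv2.imwrite("pics/%s.png"%sys.argv[3],im[y0:y0+590,x0:x0+700])
E
python3 b.py 0.02 0 b1
```

```text
[0.57977682 0.3705087  0.02212104] 0.08782648691562064
```

View pics/b1.png

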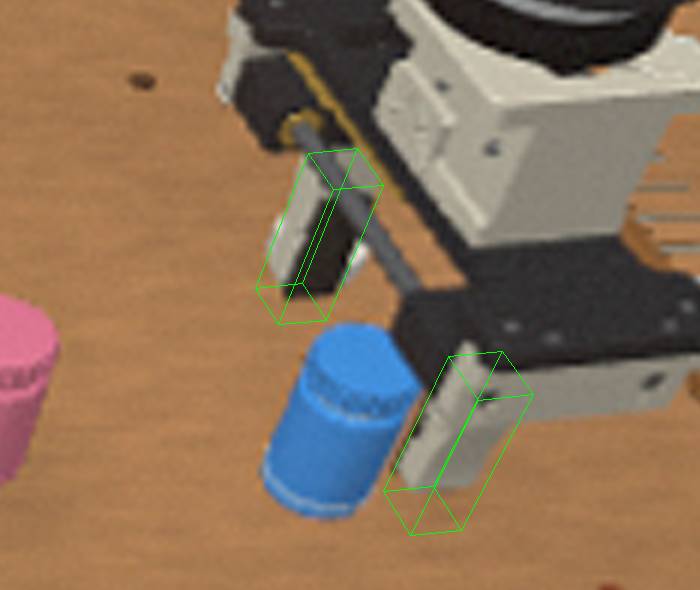

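>>> send_rows --increments "0 0 -0.1 0 1; 0 0 -0.2 0 1; 0 0 -0.27 0 1; 0 0 -0.27 0 1"

```text
clock: 10.45
ee_pos: [0.5785, 0.3696, -0.0021]
ee_rot: [[-0.002, 0.084, -0.996], [-0.002, -0.996, -0.084], [-1.0, 0.002, 0.002]]
wrist_force: [0.7, -0.4, -0.3]
finger_gap: 0.0876
```

```bash
python3 b.py 0.03 0.003 b2
```

```text
[ 0.57847998  0.36960174 -0.00211704] 0.08764507937695991
```

View pics/b2.png

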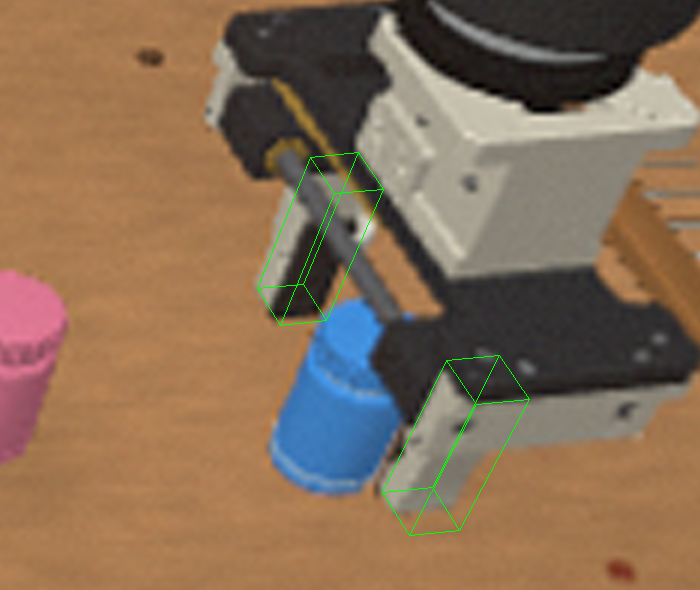

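Reported z is -0.002 with no contact force, so the TCP reading really is about 30 mm too low. The pads are now round the body, so I'm closing.

>>> send_rows --increments "0 0 -0.03 0 1; 0 0 -0.05 0 0; 0 0 -0.05 0 -1; 0 0 -0.05 0 -1; 0 0 -0.05 0 -1; 0 0 -0.05 0 -1; 0 0 -0.05 0 -1; 0 0 -0.05 0 -1"

```text
clock: 11.3
ee_pos: [0.5793, 0.3704, -0.0044]
ee_rot: [[0.0, 0.085, -0.996], [0.0, -0.996, -0.085], [-1.0, -0.0, -0.0]]
wrist_force: [-0.2, 0.4, 1.4]
finger_gap: 0.0393
```

>>> send_rows --increments "0 0 0 0 -1; 0 0 0 0 -1; 0 0 0 0 -1; 0 0 0 0 -1; 0 0 0 0 -1; 0 0 0 0 -1"

```text
clock: 11.9
ee_pos: [0.5793, 0.3704, -0.0044]
ee_rot: [[0.0, 0.085, -0.996], [0.0, -0.996, -0.085], [-1.0, -0.0, -0.0]]
wrist_force: [0.4, 0.6, 1.8]
finger_gap: 0.0392
```

>>> send_rows --increments "0 0 0.2 0 -1; 0 0 0.5 0 -1; 0 0 0.8 0 -1; 0 0 1 0 -1"

```text
clock: 12.3
ee_pos: [0.5796, 0.3706, 0.077]
ee_rot: [[0.001, 0.085, -0.996], [0.001, -0.996, -0.085], [-1.0, -0.001, -0.001]]
wrist_force: [0.1, 0.4, -0.5]
finger_gap: 0.0396
```

>>> send_rows --increments "0 -0.2 0.2 0 -1; 0.02 -0.55 0.4 0 -1; 0.04 -0.95 0.4 0 -1"

```text
clock: 12.6
ee_pos: [0.5832, 0.2942, 0.1097]
ee_rot: [[0.003, 0.086, -0.996], [0.002, -0.996, -0.086], [-1.0, -0.002, -0.003]]
wrist_force: [1.2, -0.1, -1.0]
finger_gap: 0.0394
```

>>> send_rows --increments "0.02 -0.4 0 0 -1; 0.03 -0.8 0 0 -1; 0.04 -0.95 0 0 -1"

```text
clock: 12.9
ee_pos: [0.5848, 0.215, 0.1074]
ee_rot: [[-0.001, 0.082, -0.997], [-0.001, -0.997, -0.082], [-1.0, 0.0, 0.001]]
wrist_force: [1.2, 0.1, -0.8]
finger_gap: 0.0389
```

>>> send_rows --increments "0.02 -0.4 0 0 -1; 0.03 -0.8 0 0 -1; 0.04 -0.95 0 0 -1"

```text
clock: 13.2
ee_pos: [0.5881, 0.1398, 0.1073]
ee_rot: [[-0.001, 0.083, -0.997], [-0.0, -0.997, -0.083], [-1.0, 0.0, 0.001]]
wrist_force: [-0.3, -0.0, -1.6]
finger_gap: 0.0397
```

>>> send_rows --increments "0.02 -0.4 0 0 -1; 0.03 -0.8 0 0 -1; 0.04 -0.95 0 0 -1"

```text
clock: 13.5
ee_pos: [0.5916, 0.0642, 0.1073]
ee_rot: [[-0.001, 0.083, -0.997], [-0.0, -0.997, -0.083], [-1.0, 0.0, 0.001]]
wrist_force: [0.7, 0.6, -1.3]
finger_gap: 0.0391
```

>>> send_rows --increments "0.02 -0.4 0 0 -1; 0.03 -0.75 0 0 -1; 0.04 -0.94 0 0 -1; 0.04 -0.94 0 0 -1"

```text
clock: 13.9
ee_pos: [0.5952, -0.0102, 0.1073]
ee_rot: [[-0.0, 0.083, -0.997], [-0.0, -0.997, -0.083], [-1.0, 0.0, 0.0]]
wrist_force: [0.2, 0.5, -1.1]
finger_gap: 0.0393
```

>>> send_rows --increments "0 0 -0.3 0 -1; 0 0 -0.6 0 -1; 0 0 -0.85 0 -1; 0 0 -0.85 0 -1; 0 0 -0.85 0 -1"

```text
clock: 14.4
ee_pos: [0.5955, -0.0082, 0.0397]
ee_rot: [[-0.0, 0.085, -0.996], [-0.0, -0.996, -0.085], [-1.0, 0.0, 0.0]]
wrist_force: [0.2, 0.8, -0.9]
finger_gap: 0.0391
```

```bash
python3 v.py scene p5 130 60 260 190 3
```

```text
14.45 [ 0.5961 -0.0082  0.0404] 0.0393991393136897 [ 0.3466384   0.67553288 -1.02879587]
```

View pics/p5.png

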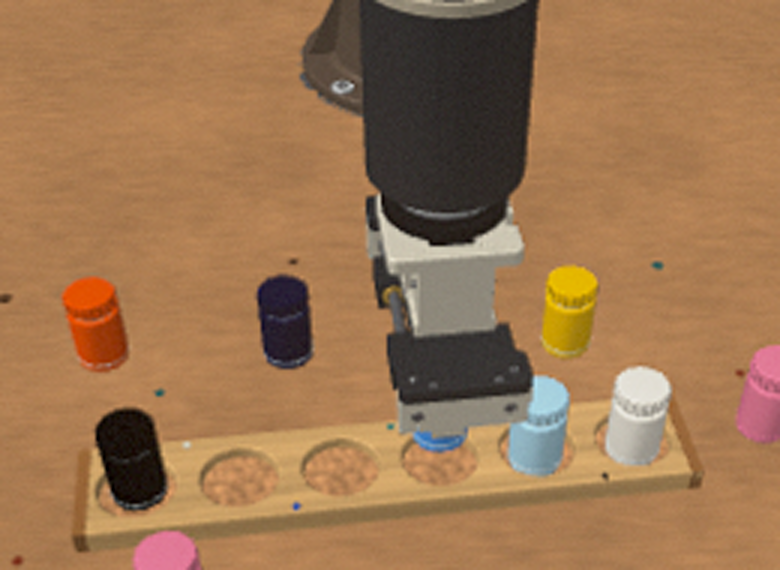

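>>> send_rows --increments "0 0 -0.08 0 -1; 0 0 -0.16 0 -1; 0 0 -0.22 0 -1; 0 0 -0.22 0 -1; 0 0 -0.22 0 -1"

```text
clock: 14.95
ee_pos: [0.5951, -0.009, 0.0217]
ee_rot: [[-0.0, 0.084, -0.996], [-0.0, -0.996, -0.084], [-1.0, 0.0, 0.0]]
wrist_force: [0.1, 0.4, -1.6]
finger_gap: 0.0393
```

```bash
python3 v.py scene p6 210 110 160 120 5;  python3 v.py top p7 190 120 160 120 5
```

```text
15.0 [ 0.5954 -0.0089  0.022 ] 0.03950902786076684 [-0.05689892  0.38520781 -0.52044487]
15.05 [ 0.5954 -0.0089  0.022 ] 0.039051864842801855 [ 0.52966133  0.10248979 -0.79569967]
```

View pics/p6.png

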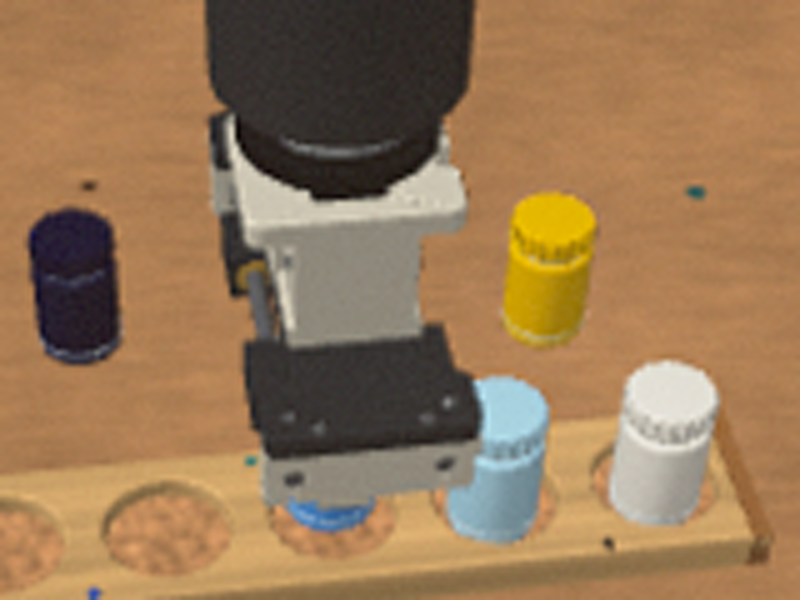

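View pics/p7.png

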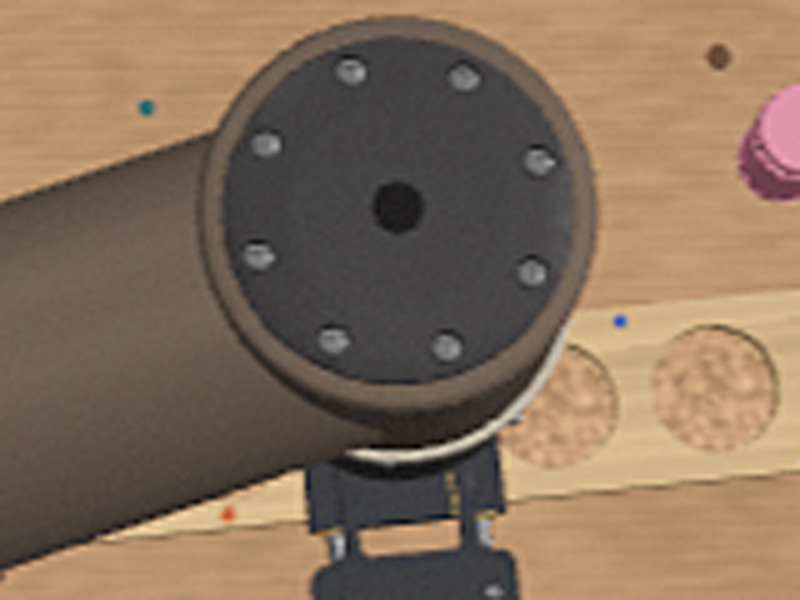

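>>> send_rows --increments "0 0 -0.03 0 -1; 0 0 -0.06 0 -1; 0 0 -0.09 0 -1; 0 0 -0.12 0 -1; 0 0 -0.12 0 -1"

```text
clock: 15.55
ee_pos: [0.5949, -0.0089, 0.0118]
ee_rot: [[-0.001, 0.084, -0.996], [-0.0, -0.996, -0.084], [-1.0, 0.0, 0.001]]
wrist_force: [0.1, 0.3, -0.8]
finger_gap: 0.0395
```

>>> send_rows --increments "0 0 -0.03 0 -1; 0 0 -0.06 0 -1; 0 0 -0.09 0 -1; 0 0 -0.1 0 -1; 0 0 -0.1 0 -1"

```text
clock: 16.05
ee_pos: [0.5951, -0.0089, 0.0041]
ee_rot: [[-0.0, 0.084, -0.996], [-0.0, -0.996, -0.084], [-1.0, 0.0, 0.0]]
wrist_force: [0.1, 0.2, -1.2]
finger_gap: 0.0396
```

>>> send_rows --increments "0 0 0 0 0.3; 0 0 0 0 0.3; 0 0 0 0 0.3; 0 0 0 0 0.3; 0 0 0 0 0.3; 0 0 0 0 0.3"

```text
clock: 16.65
ee_pos: [0.5952, -0.0089, 0.0043]
ee_rot: [[0.0, 0.085, -0.996], [0.0, -0.996, -0.085], [-1.0, -0.0, -0.0]]
wrist_force: [-1.4, 0.2, -0.3]
finger_gap: 0.057
```

>>> send_rows --increments "0 0 0.15 0 0.3; 0 0 0.5 0 0.3; 0 0 0.9 0 0.3; 0 0 1 0 0.3"

```text
clock: 17.05
ee_pos: [0.5977, -0.0085, 0.0889]
ee_rot: [[0.006, 0.085, -0.996], [0.001, -0.996, -0.085], [-1.0, -0.0, -0.006]]
wrist_force: [0.0, -0.3, 1.3]
finger_gap: 0.0569
```

>>> send_rows --increments "0 0 0.2 0 1; 0 -0.5 0.2 0 1; 0 -1 0.2 0 1; 0 -1 0.2 0 1"

```text
clock: 17.45
ee_pos: [0.5947, -0.0922, 0.1008]
ee_rot: [[0.0, 0.082, -0.997], [-0.0, -0.997, -0.082], [-1.0, 0.0, -0.0]]
wrist_force: [-0.3, -0.1, 0.7]
finger_gap: 0.0836
```

```bash
python3 v.py scene p8 130 60 260 190 3
```

```text
17.5 [ 0.5949 -0.0908  0.1007] 0.08520901974134748 [ 0.73332021 -0.56309189 -0.171939  ]
```

View pics/p8.png

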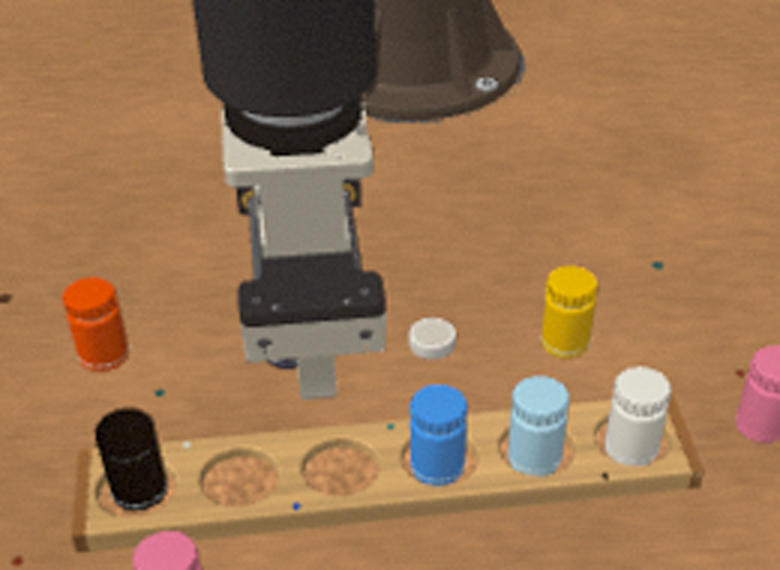

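>>> send_rows --increments "-0.06 -0.45 0 0 1; -0.13 -0.89 0 0 1"

```text
clock: 17.7
ee_pos: [0.5851, -0.1598, 0.1007]
ee_rot: [[0.0, 0.087, -0.996], [0.0, -0.996, -0.087], [-1.0, -0.0, -0.0]]
wrist_force: [-0.2, -0.1, -0.3]
finger_gap: 0.087
```

>>> send_rows --increments "-0.06 -0.45 0 0 1; -0.13 -0.89 0 0 1"

```text
clock: 17.9
ee_pos: [0.5745, -0.2318, 0.1007]
ee_rot: [[0.0, 0.086, -0.996], [-0.0, -0.996, -0.086], [-1.0, 0.0, -0.0]]
wrist_force: [1.1, 0.1, 0.3]
finger_gap: 0.0876
```

>>> send_rows --increments "-0.06 -0.45 0 0 1; -0.13 -0.89 0 0 1"

```text
clock: 18.1
ee_pos: [0.5641, -0.3032, 0.1006]
ee_rot: [[0.0, 0.085, -0.996], [-0.0, -0.996, -0.085], [-1.0, 0.0, -0.0]]
wrist_force: [0.5, 0.5, -0.3]
finger_gap: 0.0875
```

>>> send_rows --increments "-0.06 -0.45 0 0 1; -0.12 -0.89 0 0 1; -0.12 -0.89 0 0 1; -0.12 -0.89 0 0 1"

```text
clock: 18.5
ee_pos: [0.5542, -0.3738, 0.1001]
ee_rot: [[-0.0, 0.083, -0.997], [0.0, -0.997, -0.083], [-1.0, -0.0, 0.0]]
wrist_force: [0.9, 0.1, 0.2]
finger_gap: 0.0874
```

```bash
python3 v.py scene p9 30 60 260 190 3
```

```text
18.55 [ 0.5545 -0.3731  0.1002] 0.0874171997987417 [-0.4212996   0.86144712  0.03475326]
```

View pics/p9.png

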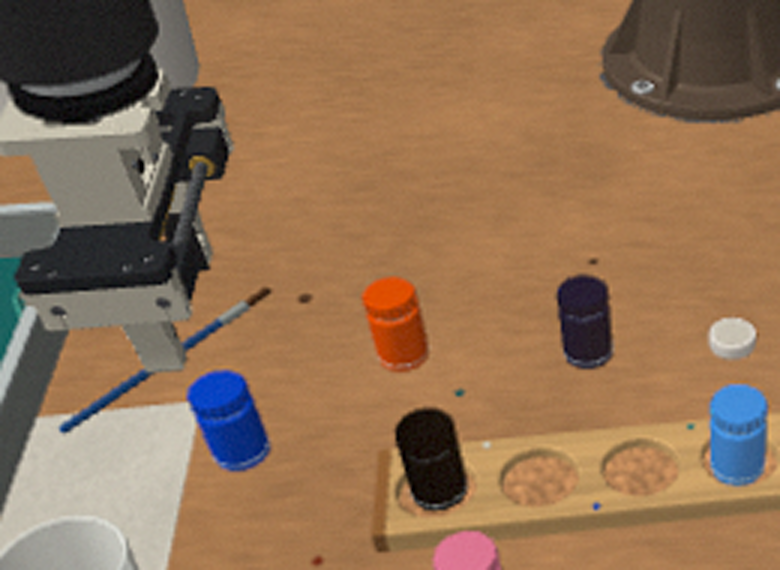

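>>> send_rows --increments "0 0 -0.4 0 1; 0 0 -0.75 0 1; 0 0 -1 0 1; 0 0 -1 0 1; 0 0 -1 0 1"

```text
clock: 19.05
ee_pos: [0.5551, -0.3728, 0.0208]
ee_rot: [[-0.0, 0.086, -0.996], [-0.0, -0.996, -0.086], [-1.0, 0.0, 0.0]]
wrist_force: [0.3, 0.0, 0.3]
finger_gap: 0.0873
```

```bash
python3 b.py 0.03 0.0 b3
```

```text
[ 0.55506854 -0.37280333  0.02084603] 0.08725939981887182
```

View pics/b3.png

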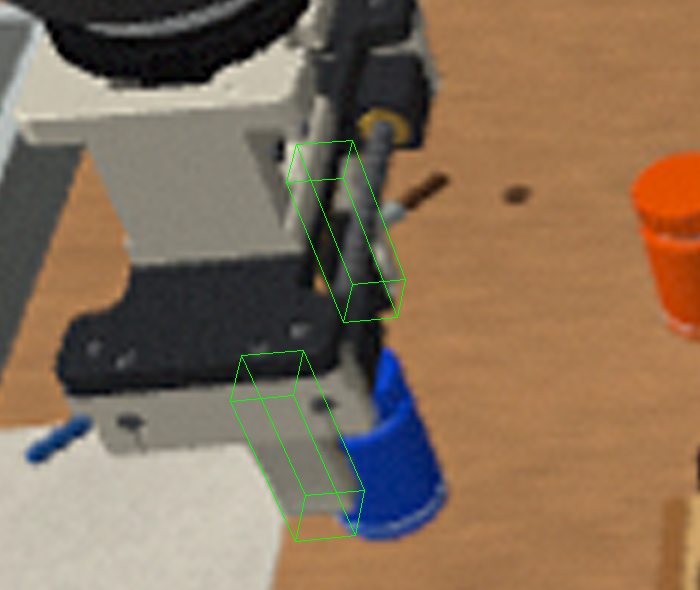

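>>> send_rows --increments "0 0 -0.1 0 1; 0 0 -0.2 0 1; 0 0 -0.3 0 0.3; 0 0 -0.3 0 -1; 0 0 -0.3 0 -1; 0 0 -0.3 0 -1; 0 0 -0.3 0 -1; 0 0 -0.3 0 -1"

```text
clock: 19.9
ee_pos: [0.5546, -0.3738, -0.0034]
ee_rot: [[0.0, 0.084, -0.996], [-0.0, -0.996, -0.084], [-1.0, 0.0, -0.0]]
wrist_force: [-0.6, -0.3, -1.8]
finger_gap: 0.0453
```

>>> send_rows --increments "0 0 0 0 -1; 0 0 0 0 -1; 0 0 0 0 -1; 0 0 0 0 -1; 0 0 0 0 -1; 0 0 0 0 -1; 0 0 0 0 -1; 0 0 0 0 -1"

```text
clock: 20.7
ee_pos: [0.5546, -0.3737, -0.0035]
ee_rot: [[0.0, 0.085, -0.996], [-0.0, -0.996, -0.085], [-1.0, 0.0, -0.0]]
wrist_force: [-0.4, 0.4, 3.9]
finger_gap: 0.0392
```

>>> send_rows --increments "0 0 0.2 0 -1; 0 0 0.5 0 -1; 0 0 0.8 0 -1; 0 0 1 0 -1"

```text
clock: 21.1
ee_pos: [0.5545, -0.3737, 0.0774]
ee_rot: [[0.0, 0.084, -0.996], [-0.0, -0.996, -0.084], [-1.0, 0.0, -0.0]]
wrist_force: [0.4, -0.4, -1.6]
finger_gap: 0.0393
```

>>> send_rows --increments "0.03 0.2 0.2 0 -1; 0.1 0.55 0.4 0 -1; 0.15 0.92 0.4 0 -1"

```text
clock: 21.4
ee_pos: [0.5674, -0.2995, 0.1102]
ee_rot: [[0.003, 0.084, -0.997], [-0.001, -0.997, -0.084], [-1.0, 0.001, -0.003]]
wrist_force: [0.6, 1.0, -1.3]
finger_gap: 0.0391
```

>>> send_rows --increments "0.05 0.35 0 0 -1; 0.1 0.7 0 0 -1; 0.15 0.92 0 0 -1"

```text
clock: 21.7
ee_pos: [0.5779, -0.2239, 0.1079]
ee_rot: [[-0.001, 0.085, -0.996], [0.001, -0.996, -0.085], [-1.0, -0.001, 0.001]]
wrist_force: [0.8, -0.3, -1.1]
finger_gap: 0.0396
```

>>> send_rows --increments "0.05 0.35 0 0 -1; 0.1 0.7 0 0 -1; 0.14 0.92 0 0 -1"

```text
clock: 22.0
ee_pos: [0.5891, -0.1505, 0.1078]
ee_rot: [[-0.001, 0.085, -0.996], [0.0, -0.996, -0.085], [-1.0, -0.001, 0.001]]
wrist_force: [-0.0, -0.7, -1.2]
finger_gap: 0.0391
```

>>> send_rows --increments "0.05 0.35 0 0 -1; 0.1 0.7 0 0 -1; 0.14 0.91 0 0 -1; 0.14 0.91 0 0 -1"

```text
clock: 22.4
ee_pos: [0.6008, -0.0778, 0.108]
ee_rot: [[-0.001, 0.087, -0.996], [0.0, -0.996, -0.087], [-1.0, -0.0, 0.001]]
wrist_force: [-0.3, -0.5, -1.1]
finger_gap: 0.0392
```

>>> send_rows --increments "0 0 -0.3 0 -1; 0 0 -0.6 0 -1; 0 0 -0.85 0 -1; 0 0 -0.95 0 -1; 0 0 -0.95 0 -1"

```text
clock: 22.9
ee_pos: [0.5997, -0.0806, 0.0311]
ee_rot: [[-0.003, 0.084, -0.996], [-0.0, -0.996, -0.084], [-1.0, 0.0, 0.003]]
wrist_force: [0.3, -0.4, -1.0]
finger_gap: 0.0393
```

```bash
python3 v.py scene p10 130 60 260 190 3
```

```text
22.95 [ 0.6007 -0.0805  0.0322] 0.039272720490535 [-0.32940442 -0.41681824 -0.5165844 ]
```

View pics/p10.png

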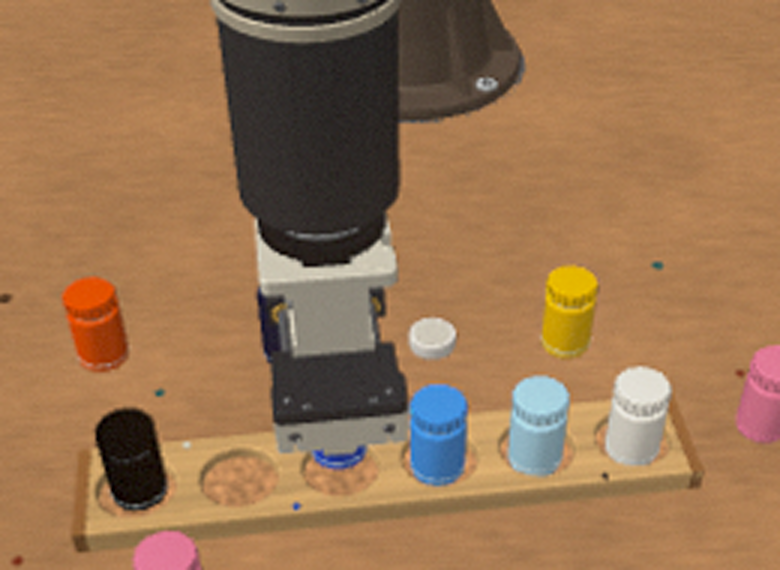

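>>> send_rows --increments "0 0 -0.05 0 -1; 0 0 -0.1 0 -1; 0 0 -0.15 0 -1; 0 0 -0.2 0 -1; 0 0 -0.2 0 -1"

```text
clock: 23.45
ee_pos: [0.6004, -0.0801, 0.0157]
ee_rot: [[-0.001, 0.084, -0.996], [-0.0, -0.996, -0.084], [-1.0, -0.0, 0.001]]
wrist_force: [-0.5, -0.1, -0.5]
finger_gap: 0.0391
```

>>> send_rows --increments "0 0 -0.04 0 -1; 0 0 -0.08 0 -1; 0 0 -0.12 0 -1; 0 0 -0.14 0 -1; 0 0 -0.14 0 -1"

```text
clock: 23.95
ee_pos: [0.6007, -0.0801, 0.0048]
ee_rot: [[-0.0, 0.084, -0.996], [-0.0, -0.996, -0.084], [-1.0, 0.0, 0.0]]
wrist_force: [0.8, -0.0, -1.0]
finger_gap: 0.0391
```

>>> send_rows --increments "0 0 0 0 0.3; 0 0 0 0 0.3; 0 0 0 0 0.3; 0 0 0 0 0.3; 0 0 0 0 0.3; 0 0 0 0 0.3"

```text
clock: 24.55
ee_pos: [0.6009, -0.0801, 0.0051]
ee_rot: [[0.0, 0.085, -0.996], [-0.0, -0.996, -0.085], [-1.0, 0.0, -0.0]]
wrist_force: [0.3, 0.0, -0.5]
finger_gap: 0.0571
```

>>> send_rows --increments "0 0 0.15 0 0.3; 0 0 0.5 0 0.3; 0 0 0.9 0 0.3; 0 0 1 0 0.3"

```text
clock: 24.95
ee_pos: [0.6033, -0.0801, 0.0898]
ee_rot: [[0.006, 0.085, -0.996], [-0.0, -0.996, -0.085], [-1.0, 0.001, -0.006]]
wrist_force: [0.8, 0.2, 0.8]
finger_gap: 0.0565
```

>>> send_rows --increments "-0.4 -0.1 0.2 0 1; -0.8 -0.25 0.2 0 1; -0.8 -0.25 0.2 0 1"

```text
clock: 25.25
ee_pos: [0.5334, -0.1008, 0.1021]
ee_rot: [[-0.0, 0.083, -0.997], [0.001, -0.997, -0.083], [-1.0, -0.001, 0.0]]
wrist_force: [1.6, 0.1, -0.8]
finger_gap: 0.0754
```

```bash
python3 v.py scene p11 130 60 260 190 3
```

```text
25.3 [ 0.5355 -0.1005  0.1022] 0.07961818780732538 [ 0.69384605 -0.11118694  1.18227892]
```

View pics/p11.png

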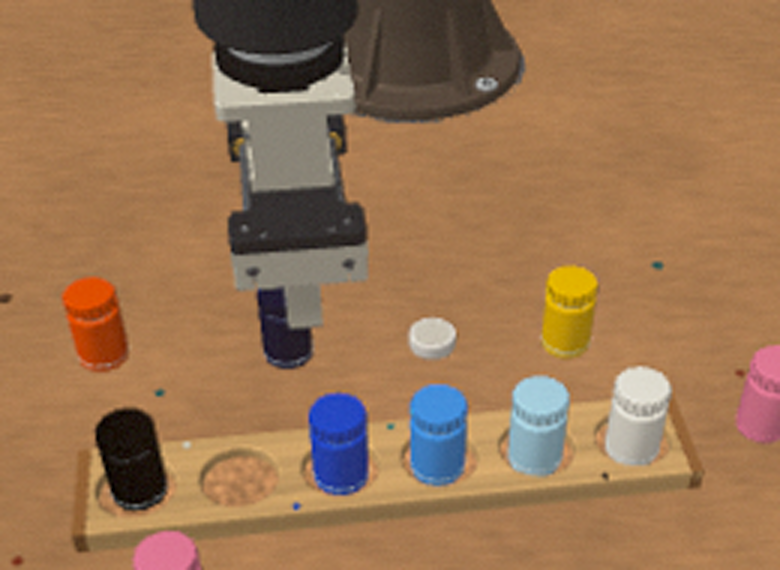

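>>> send_rows --increments "-0.5 -0.14 0 0 1; -0.97 -0.27 0 0 1; -0.97 -0.27 0 0 1; -0.97 -0.27 0 0 1"

```text
clock: 25.7
ee_pos: [0.4597, -0.1218, 0.1018]
ee_rot: [[0.002, 0.084, -0.996], [-0.0, -0.996, -0.084], [-1.0, 0.0, -0.002]]
wrist_force: [-0.4, -1.5, 0.6]
finger_gap: 0.0877
```

>>> send_rows --increments "0 0 -0.4 0 1; 0 0 -0.75 0 1; 0 0 -1 0 1; 0 0 -1 0 1; 0 0 -1 0 1"

```text
clock: 26.2
ee_pos: [0.4603, -0.1215, 0.0212]
ee_rot: [[-0.001, 0.085, -0.996], [-0.001, -0.996, -0.085], [-1.0, 0.0, 0.001]]
wrist_force: [-0.0, 0.4, 0.6]
finger_gap: 0.0876
```

```bash
python3 b.py 0.03 0.0 b4
```

```text
[ 0.46025466 -0.12154918  0.02119123] 0.08759557658226763
```

View pics/b4.png

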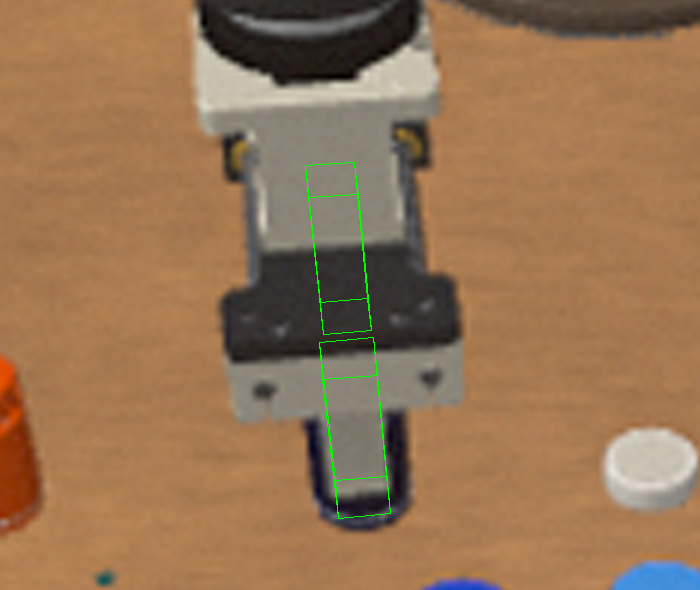

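The finger is centred on navy. I'm lowering and gripping.

>>> send_rows --increments "0 0 -0.1 0 1; 0 0 -0.2 0 1; 0 0 -0.3 0 0.3; 0 0 -0.3 0 -1; 0 0 -0.3 0 -1; 0 0 -0.3 0 -1; 0 0 -0.3 0 -1; 0 0 -0.3 0 -1"

```text
clock: 27.05
ee_pos: [0.4594, -0.1216, -0.0027]
ee_rot: [[0.0, 0.085, -0.996], [0.0, -0.996, -0.085], [-1.0, -0.0, -0.0]]
wrist_force: [-0.1, -0.5, 0.2]
finger_gap: 0.0455
```

>>> send_rows --increments "0 0 0 0 -1; 0 0 0 0 -1; 0 0 0 0 -1; 0 0 0 0 -1; 0 0 0 0 -1; 0 0 0 0 -1; 0 0 0 0 -1; 0 0 0 0 -1"

```text
clock: 27.85
ee_pos: [0.4593, -0.1217, -0.0028]
ee_rot: [[0.0, 0.085, -0.996], [-0.0, -0.996, -0.085], [-1.0, 0.0, -0.0]]
wrist_force: [-1.1, -0.4, 5.8]
finger_gap: 0.0395
```

>>> send_rows --increments "0 0 0.2 0 -1; 0 0 0.5 0 -1; 0 0 0.8 0 -1; 0 0 1 0 -1"

```text
clock: 28.25
ee_pos: [0.4595, -0.1216, 0.0782]
ee_rot: [[0.001, 0.084, -0.996], [0.0, -0.996, -0.084], [-1.0, -0.0, -0.001]]
wrist_force: [0.4, -0.2, -1.2]
finger_gap: 0.0395
```

>>> send_rows --increments "0.2 -0.04 0.2 0 -1; 0.55 -0.1 0.4 0 -1; 0.92 -0.19 0.4 0 -1"

```text
clock: 28.55
ee_pos: [0.5349, -0.1369, 0.1115]
ee_rot: [[0.004, 0.085, -0.996], [0.0, -0.996, -0.085], [-1.0, 0.0, -0.004]]
wrist_force: [1.4, 0.0, -0.7]
finger_gap: 0.0389
```

>>> send_rows --increments "0.35 -0.07 0 0 -1; 0.7 -0.14 0 0 -1; 0.93 -0.19 0 0 -1; 0.93 -0.19 0 0 -1"

```text
clock: 28.95
ee_pos: [0.6088, -0.1525, 0.1075]
ee_rot: [[-0.001, 0.084, -0.996], [-0.0, -0.996, -0.084], [-1.0, 0.0, 0.001]]
wrist_force: [-0.8, 0.7, -1.7]
finger_gap: 0.0392
```

>>> send_rows --increments "0 0 -0.3 0 -1; 0 0 -0.6 0 -1; 0 0 -0.85 0 -1; 0 0 -0.95 0 -1; 0 0 -0.95 0 -1"

```text
clock: 29.45
ee_pos: [0.6058, -0.152, 0.0317]
ee_rot: [[-0.003, 0.084, -0.996], [0.0, -0.996, -0.084], [-1.0, -0.0, 0.003]]
wrist_force: [0.1, -0.7, -0.2]
finger_gap: 0.0392
```

```bash
python3 v.py scene p12 130 60 260 190 3
```

```text
29.5 [ 0.6069 -0.1521  0.033 ] 0.03976768150408414 [-0.00273976 -0.15704919 -0.84877233]
```

View pics/p12.png

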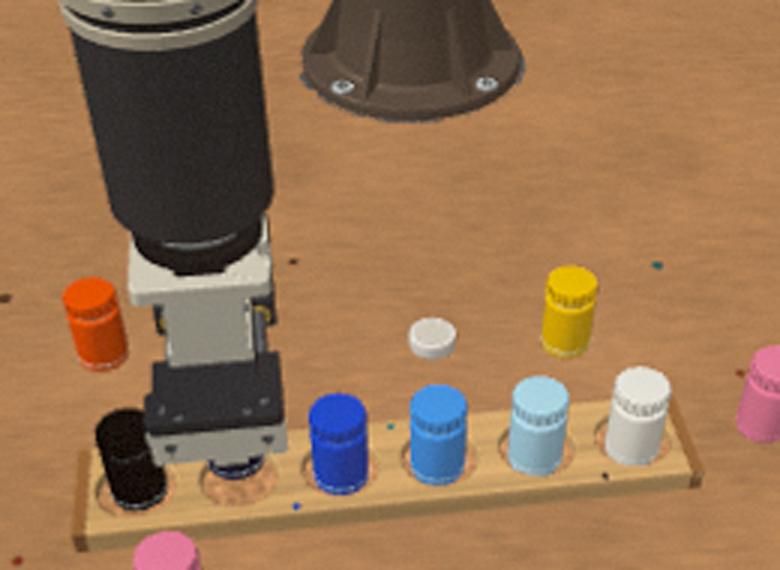

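>>> send_rows --increments "0 0 -0.05 0 -1; 0 0 -0.1 0 -1; 0 0 -0.13 0 -1; 0 0 -0.17 0 -1; 0 0 -0.17 0 -1"

```text
clock: 30.0
ee_pos: [0.6069, -0.1521, 0.0191]
ee_rot: [[-0.001, 0.084, -0.996], [0.0, -0.996, -0.084], [-1.0, -0.0, 0.001]]
wrist_force: [0.0, -0.5, -1.2]
finger_gap: 0.0394
```

>>> send_rows --increments "0 0 -0.02 0 -1; 0 0 -0.04 0 -1; 0 0 -0.06 0 -1; 0 0 -0.08 0 -1; 0 0 -0.08 0 -1"

```text
clock: 30.5
ee_pos: [0.607, -0.1521, 0.0128]
ee_rot: [[-0.001, 0.084, -0.996], [-0.0, -0.996, -0.084], [-1.0, -0.0, 0.001]]
wrist_force: [0.1, -0.1, -0.6]
finger_gap: 0.0394
```

>>> send_rows --increments "0 0 -0.03 0 -1; 0 0 -0.06 0 -1; 0 0 -0.09 0 -1; 0 0 -0.09 0 -1"

```text
clock: 30.9
ee_pos: [0.6071, -0.1521, 0.0055]
ee_rot: [[-0.0, 0.084, -0.996], [-0.0, -0.996, -0.084], [-1.0, -0.0, 0.0]]
wrist_force: [-0.4, -0.3, -0.4]
finger_gap: 0.0392
```

Down with no contact. I'm opening, then backing away up and toward the robot.

>>> send_rows --increments "0 0 0 0 0.3; 0 0 0 0 0.3; 0 0 0 0 0.3; 0 0 0 0 0.3; 0 0 0 0 0.3; 0 0 0 0 0.3"

```text
clock: 31.5
ee_pos: [0.6073, -0.1521, 0.0059]
ee_rot: [[0.0, 0.085, -0.996], [-0.0, -0.996, -0.085], [-1.0, 0.0, -0.0]]
wrist_force: [-0.3, 0.2, -0.3]
finger_gap: 0.0567
```

>>> send_rows --increments "0 0 0.15 0 0.3; 0 0 0.5 0 0.3; 0 0 0.9 0 0.3; 0 0 1 0 0.3"

```text
clock: 31.9
ee_pos: [0.6097, -0.1524, 0.0907]
ee_rot: [[0.006, 0.085, -0.996], [-0.001, -0.996, -0.085], [-1.0, 0.001, -0.006]]
wrist_force: [0.1, -0.3, 0.1]
finger_gap: 0.0572
```

>>> send_rows --increments "-0.2 -0.3 0.5 0 0.3; -0.4 -0.6 1 0 0.3; -0.6 -1 1 0 0.3"

```text
clock: 32.2
ee_pos: [0.5621, -0.2333, 0.1729]
ee_rot: [[0.01, 0.087, -0.996], [-0.003, -0.996, -0.087], [-1.0, 0.004, -0.01]]
wrist_force: [0.6, -0.8, 0.4]
finger_gap: 0.0569
```

>>> send_rows --increments "-0.3 -0.5 0 0 0.3; -0.6 -1 0 0 0.3"

```text
clock: 32.4
ee_pos: [0.5105, -0.313, 0.167]
ee_rot: [[0.001, 0.086, -0.996], [-0.0, -0.996, -0.086], [-1.0, 0.0, -0.001]]
wrist_force: [0.5, -0.3, 0.3]
finger_gap: 0.0569
```

>>> send_rows --increments "0 -0.5 0 0 0.3; 0 -1 0 0 0.3; 0 -1 0 0 0.3; 0 -1 0 0 0.3"

```text
clock: 32.8
ee_pos: [0.5105, -0.3929, 0.1657]
ee_rot: [[-0.001, 0.082, -0.997], [0.0, -0.997, -0.082], [-1.0, -0.0, 0.0]]
wrist_force: [-0.8, 0.7, -0.5]
finger_gap: 0.0565
```

```bash
cat >> m.py <<'E'
print(readout.get_obs()["clock"])
th=.083
for k,d,lo,hi in(("pale",.108,(90,30,90),(112,170,255)),("mid",.036,(95,130,80),(115,255,255)),("deep",-.036,(108,180,60),(130,255,255)),("navy",-.108,(105,40,0),(170,255,130)),("black",-.18,(0,0,0),(179,255,50)),("white",.18,(0,0,100),(179,45,255))):
    w=np.array([.5987-np.sin(th)*d,-.0446+np.cos(th)*d])
    for n,f in(("top",T),("scene",S)):
        u=hullc(f,*w,.008)[0]
        try:
            p,A,B=loc(f,u,lo,hi,.008); e=p-w; print(k,n,"off well centre mm",(e*1e3).round(1),"area",A,round(B))
        except Exception as ex: print(k,n,ex)
cv2.imwrite("pics/fin_top.png",big(T,170,150,230,150,3.4)); cv2.imwrite("pics/fin_scene.png",big(S,140,120,250,160,3.1))
cv2.imwrite("pics/fin_all.png",S["pixels"][:,:,::-1])
E
python3 m.py 2>&1 | grep -v "^\(pale\|mid\|deep\|navy\) \(top\|scene\) \["
```

```text
Traceback (most recent call last):
  File "m.py", line 8, in <module>
    p,A,B=loc(f,u,lo,hi); print(k,n,p.round(4),"area",A,round(B))
          ~~~^^^^^^^^^^^
  File "h.py", line 27, in loc
    c,A=mask(f,uv,lo,hi)
        ~~~~^^^^^^^^^^^^
  File "h.py", line 25, in mask
    i=1+np.argmax(s[1:,4]); return c[i],s[i,4]
        ~~~~~~~~~^^^^^^^^^
ValueError: attempt to get argmax of an empty sequence
```

```bash
sed -i 's/^for k,(t,s,lo,hi) in C.items():/for k,(t,s,lo,hi) in [(k,C[k]) for k in ("orange","yellow")]:/; s/^        p,A,B=loc(f,u,lo,hi); print(k,n,p.round(4).*/        try:\n            p,A,B=loc(f,u,lo,hi); print(k,n,p.round(4),A,round(B))\n        except Exception as ex: print(k,n,"hidden")/' m.py; python3 m.py
```

```text
orange top [ 0.4599 -0.2563] 104 404
orange scene [ 0.4538 -0.2694] 489 528
yellow top [0.4577 0.1047] 306 331
yellow scene [0.4569 0.1037] 467 487
33.0
pale top off well centre mm [ 1.8 -0.1] area 298 329
pale scene off well centre mm [ 0.2 -0.9] area 534 584
mid top off well centre mm [ 0.7 -0.6] area 279 319
mid scene off well centre mm [-0.8 -1.6] area 522 589
deep top off well centre mm [0.  0.6] area 287 333
deep scene off well centre mm [-3.1 -0.1] area 491 600
navy top off well centre mm [ 0.2 -0.5] area 322 361
navy scene off well centre mm [-0.9 -0.6] area 547 622
black top off well centre mm [-4.8  0.8] area 341 392
black scene off well centre mm [-5.6  1. ] area 560 645
white top off well centre mm [1.3 0.8] area 355 355
white scene off well centre mm [0.8 0.2] area 543 583
```

View pics/fin_top.png

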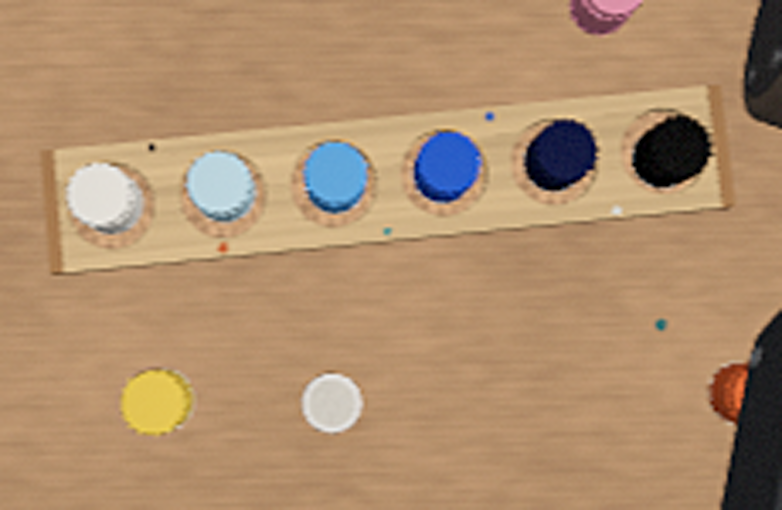

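View pics/fin_scene.png

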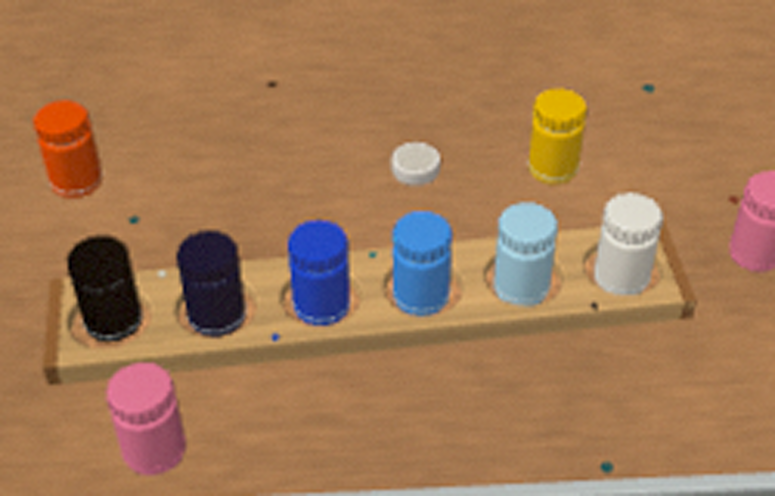

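View pics/fin_all.png

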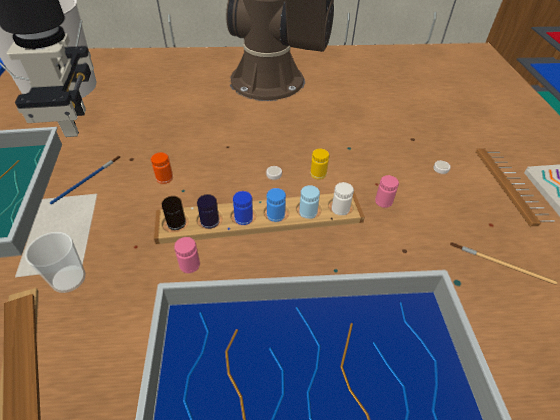

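Both pictures show the row as white, pale, mid, deep, navy, black. All jars stand upright within about 3 mm of their well centres, and orange and yellow haven't moved. The arm is clear.

```bash
python3 -c "
from workcell import job; print(job.finish_job())"
```

```text
the job is handed in; nothing more can be done
None
```

The four blue jars are in the rack in order: white, pale, mid, deep, navy, black. I handed the job in at about 33 s of the 93 s allowed, with the arm well clear. `finish_job` gave no verdict.

**Final checks:**
- **Placement:** in both pictures every blue stands upright in its own well, within about 3 mm of the centre.
- **Other jars:** white, black and yellow are where they were. Orange is too in the scene view, but the arm hid part of it in the top view, so that reading (104 of about 404 pixels) doesn't count.
- **Forces:** wrist readings stayed under 6 N throughout.

**What disagreed:**
- **Tool height:** the real fingertips sit about 30 mm higher than the reported TCP. Pale was therefore gripped by its lid (37 mm gap), but it stayed upright. I gripped the other three lower, round the body (39 mm gap).
- **Camera views:** the two views differed by about 1–3 mm on the blue jars' final positions, most on deep; each well leaves 8 mm of play all round a jar.

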